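# Load the hex bar into the lever collet on the chart table

## Task

Load the brass hex bar (not the round one) into the open lever collet: feed it in until it is fully home on the solid depth stop inside, pressing gently so that the stop is not pushed out of its setting, then swing the closing lever all the way over so that the collet grips the bar there, and let go. Leave the round bar and the other things on the table where they are.

Things in the scene. Friction and masses are not known exactly. Their poses are not given: they have to be found in the camera images.
- hex_mid (a point): Centre of the bar to load: brass hex bar, 14 mm across flats, 180 mm long, about 0.26 kg, both ends alike; x axis along the bar. It lies level in one notch of the bar rest, its axis 50 mm above the table, a corner edge down, so that two flats stand upright at its sides for the fingers. The collet takes it that same way round.
- hex_bar: The same hex bar; origin at its centre, x along the bar.
- round_mid (a point): Bystander in the other notch of the bar rest: brass round bar, 14 mm diameter, 180 mm long. The point is its centre, 50 mm up; x along the bar.
- bar_rest: Fixed notched wooden rest, 116 (x) x 170 (y) x 50 mm high, origin under its centre, x along the bars. The bars lie in 120-degree notches at y = -40 and +40 mm (which bar is where varies) on two 14 mm thick uprights at x = -46 and +46 mm; between these the bars are free, with only the 12 mm high base board below.
- fixture: Lever collet fixture bolted to the table: base plate 150 x 116 mm, round grey head (78 mm diameter, top 119 mm up), steel nose ring (59 mm diameter). Collet axis level, 80 mm up. Origin under its centre; x = feeding direction, from the nose (front at x = -60 mm) to the rear; y points to the lever knob's side. Behind the head: drawtube, lever yoke (up to 114 mm) and stop bush.
- collet_mouth (a point): Centre of the collet's mouth on its axis, 80 mm up; x = feeding direction. Open hex bore (two flats upright): 15.2 mm across flats, 32 mm long, behind a 3.5 mm deep 45-degree lead-in 22 mm wide. The solid depth stop lies 40 to 66 mm behind the mouth, set differently each time and not measured: feel for it with the bar. Let go in the open collet, the bar stays in but droops some 3 degrees.
- stop: Depth stop: steel rod on the collet axis, 80 mm up; origin at the rear end of its 22 mm knurled knob behind the fixture; x = feeding direction; rod length not measured. Inside, a light sprung tip (up to 1 N) stands 6 mm out of the solid stop; the bar must push it right in. The rod is held by friction: it stands pushes up to about 15 N and slips back under more; its setting is then lost.
- lever (a joint): Closing lever, rad: 0 = open (knob towards the nose), 0.50 = fully closed at its end stop (knob towards the rear); starts at 0 to 0.05. Turns level about an upright pivot, clockwise seen from above as it closes; stays where it is left; needs about 6 to 10 N at the knob. Swinging it closes six jaws on the bar; with it over, no bar can enter.
- lever_knob (a point): Middle of the lever's upright black knob, 25 mm diameter, 40 mm tall (100 to 140 mm above the table), 160 mm from the pivot. Below it is the level 13 mm round lever arm, 90 mm up. It can be pushed from its nose side or pinched from above.
- lever_pivot (a point): Point on the lever's upright pivot axis at the height of the knob's middle (120 mm); the pivot is on the far side of the fixture from the knob.
- bowl: Bystander: loose white ceramic bowl of erasers, 124 mm diameter, 50 mm high; origin under its centre.
- binoculars: Bystander: loose black binoculars lying flat, 122 (x) x 119 (y) mm, 51 mm high; origin under their centre.
- tack_tin: Bystander: loose blue steel tack tin, 116 x 79 mm, 39 mm high, lid shut; origin under its centre.
- organiser: Bystander: wooden desk organiser, 130 mm square, 108 mm high, with pencils up to 180 mm, turning on a fixed 150 mm round base; origin under the base's centre.
Mind the look-alikes: they are no part of the job. What is shaped like the hex_bar but blue is not meant.

How it is judged:
By the outcome, as a careful person would: the job done as asked, in the order asked, and still so for the second after the job is handed in, with the robot touching nothing.
It also fails if it takes over 61 s, if anything falls off the work surface, if the arm or the gripper's body presses on something with over 40 N, if the wrist force passes 120 N, or if a joint passes its speed limit or range.

## Robot

A 6-joint arm with a two-finger parallel gripper is mounted at the origin on the work surface. World frame = base frame: x ahead of the robot, y to its left, z up, the work surface at z = 0. Lengths are in m, angles in rad, forces in N, time in s.
With the tool pointing down it reaches from about 0.35 to 0.775 m from the base axis. Payload 5.5 kg.
Tool frame: the origin (TCP) lies on the centre line of the jaws, within the pads' length; the fingertips stand 17 mm ahead of it and the grasp point (between the pads) lies 2 mm behind it; z points along the fingers, y is the direction in which the jaws open and shut (so a half turn about z gives the same grasp; the last joint's range is limited). The gripper opens to 85 mm and grips with 20 to 120 N. Pads are 22 mm wide; open, the fingers measure 114 mm over their backs; the gripper's body (76 mm by 85 mm) begins 54 mm behind the grasp point. The pads swing forward as they close: fully open they stand 13 mm farther back than shut.
Start: joints at [-1.272, 0.313, 0.046, 1.304, 0, 1.431], TCP at [0.244, -0.521, 0.248] pointing down, gripper open.
Joint ranges: [-2.76, 2.76], [-0.86, 1.69], [-1.03, 1.26], [-2.2, 2.34], [-1.47, 1.5], [-3.14, 3.14]. Speed limits (rad/s): [2.57, 2.57, 3.14, 3.14, 3.14, 3.14].

## Interface

Orientations are given as a unit quaternion [w, x, y, z].
In Python, from workcell import env gives the robot as it stands.
- The arm moves only by the tool servo_tool, never from a script. Its argument "increments" is a list of rows, each an object of numbers: "claw": the closure, from 0 (fully open) to 1 (shut); "x", "y", "z": the shift along the world's x, y, z in units of 25 mm (1.0 is 25 mm); "ax", "ay", "az": the turn, a rotation vector about the world's x, y, z in units of 8 degrees (1.0 is 8 degrees). A call has 1 to 5 rows; each row shifts and turns the commanded pose from where the row before left it; what a row does not reach is not made up. A row lasts 1/10 s, in which the tool goes at most 50 mm and 8.59 degrees, less where a joint would pass 70% of its speed; a pose out of reach is approached as far as the arm can. A call is refused whole if a number of a shift passes 1 or a number of a turn 1, either way. A call with a gripper value outside its range is refused whole. The fingers move at their own pace and stop on an object; "newtons" is the grip in N (left out, the last holds). Time passes only in rows, so rows that do not move let the fingers close. It gives the time, the measured TCP pose, the force and the opening at its end, in the units of the state.
- env.get_state(): the state, without advancing time (a new reading comes with each control period).
- env.read_camera(name): name is "scene" or "top"; returns the picture (480x640x3 uint8, red, green, blue); there is no depth.
- env.calibration(name): a dict with "K" (3x3 intrinsics, pixels), "world_to_cam" (4x4, takes a point from world to camera coordinates). Camera axes: x right, y down, z forward; pixel columns grow to the right and rows downward; lengths in m; the calibration is good to about 2 mm. A picture is of the moment at which its call begins. calibration takes no time and is no camera call.
- env.hand_in(): hands the job in, once; it reports no verdict.
The state is a dict: "clock": time; "joint_pos": joint angles; "qvel": joint speeds; "tau": joint torques, N m; "tcp_pos": TCP position; "orientation": TCP orientation; "wrist_force": force on the tool from outside, world axes, zero at the start; "ft_torque": the same for the moment, N m; "finger_gap": finger opening in m.
Only numpy, scipy, OpenCV 4.12 (cv2) and the standard library are available. Lean on these libraries where they do the work, as an engineer would, in place of code of your own. Each camera call takes 0.05 s, during which the arm holds its last target.

## Working session

There is one attempt and no reset: what is moved stays moved. The work goes in short steps, Python scripts to look and compute and a tool call to move; the robot and the scene stay as the last step left them, time stands still between calls to the robot, and variables do not carry over. Pictures are saved under pics/ and viewed, and the job is handed in when it is done.

Besides the shell and the picture viewer there is one more tool, called after "Emit:" as a command line: name --argument value ..., lists and objects as JSON in quotes. servo_tool: Moves the arm, as the interface text tells. Its arguments: {"type":"object","properties":{"increments":{"type":"array"},"newtons":{"type":"number"}},"required":["increments"]}

```bash
mkdir -p pics; ls; python3 - <<'E'
from workcell import env
import cv2
s=env.get_state();print(s)
for n in("scene","top"):
    im=env.read_camera(n);cv2.imwrite(f"pics/{n}0.png",im[:,:,::-1])
    print(n,env.calibration(n))
E
```

```text
pics
{'clock': 0.0, 'joint_pos': array([-1.27160686e+00,  3.13979852e-01,  4.50062279e-02,  1.30362193e+00,
        1.01331150e-05,  1.43119070e+00]), 'qvel': array([ 9.91568695e-04, -3.62087360e-04,  1.20708500e-04,  8.18470954e-04,
       -6.47004481e-05, -5.91459911e-04]), 'tau': array([ 2.42589129e-03, -4.80632043e+01,  2.98532134e+01,  1.92670355e-02,
       -2.17173010e-04,  1.95354367e-06]), 'tcp_pos': array([ 0.24413734, -0.52007138,  0.24743169]), 'orientation': array([-8.97156181e-04,  9.76028351e-01,  2.17641558e-01, -6.66554013e-05]), 'wrist_force': array([ 0.26933785,  0.3704259 , -0.18200318]), 'ft_torque': array([ 0.02483281, -0.03344684, -0.01036261]), 'finger_gap': 0.0854608480870513}
scene {'K': array([[616.83196384,   0.        , 316.53699555],
       [  0.        , 616.83196384, 237.72966392],
       [  0.        ,   0.        ,   1.        ]]), 'world_to_cam': array([[-0.44836448,  0.89384794, -0.00226802,  0.2725874 ],
       [ 0.76211923,  0.38095954, -0.52349222, -0.31844598],
       [-0.46705842, -0.23644382, -0.85202743,  1.96111229],
       [ 0.        ,  0.        ,  0.        ,  1.        ]])}
top {'K': array([[600.3090342 ,   0.        , 314.46703955],
       [  0.        , 600.3090342 , 239.12389468],
       [  0.        ,   0.        ,   1.        ]]), 'world_to_cam': array([[-0.02200753, -0.99952079,  0.02176808, -0.0532332 ],
       [-0.9983534 ,  0.02081773, -0.05345188,  0.51538982],
       [ 0.05297311, -0.02290858, -0.99833313,  1.58724543],
       [ 0.        ,  0.        ,  0.        ,  1.        ]])}
```

View pics/scene0.png

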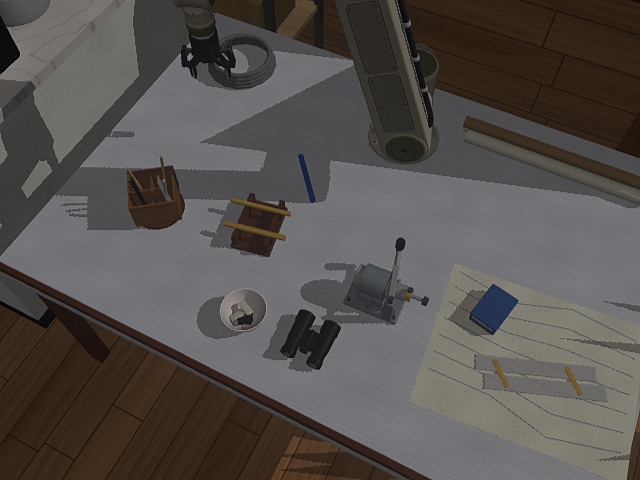

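View pics/top0.png

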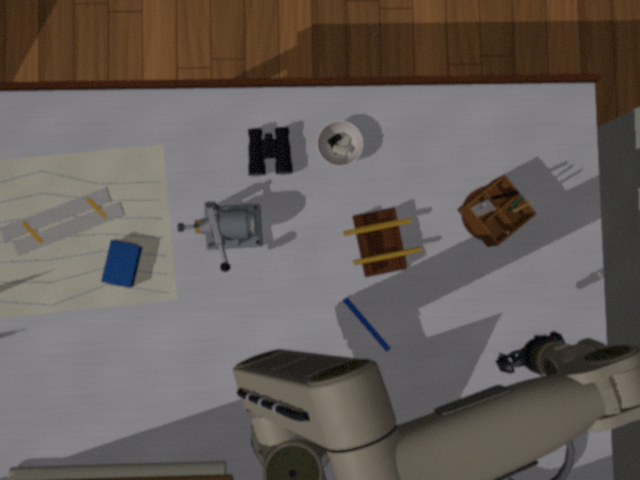

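The scene view shows the bar rest with brass bars at about (262,206) and (254,231). The collet is at about (378,283) with its knob at (400,243). The blue bar at (306,178) is a decoy, and so are the two brass strips on the grey plates at (500,372) and (573,380). Next I'll enlarge the crops.

```bash
python3 - <<'E'
import cv2,numpy as np
a=cv2.imread("pics/scene0.png");b=cv2.imread("pics/top0.png")
c1=cv2.resize(a[185:260,215:300],None,fx=7,fy=7,interpolation=cv2.INTER_CUBIC);cv2.imwrite("pics/c1.png",c1)
c2=cv2.resize(b[195:285,335:430],None,fx=6.3,fy=6.3,interpolation=cv2.INTER_CUBIC);cv2.imwrite("pics/c2.png",c2)
c3=cv2.resize(a[230:330,335:435],None,fx=6,fy=6,interpolation=cv2.INTER_CUBIC);cv2.imwrite("pics/c3.png",c3)
c4=cv2.resize(b[190:280,170:275],None,fx=6,fy=6,interpolation=cv2.INTER_CUBIC);cv2.imwrite("pics/c4.png",c4)
E
```

```text
(no output)
```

View pics/c1.png

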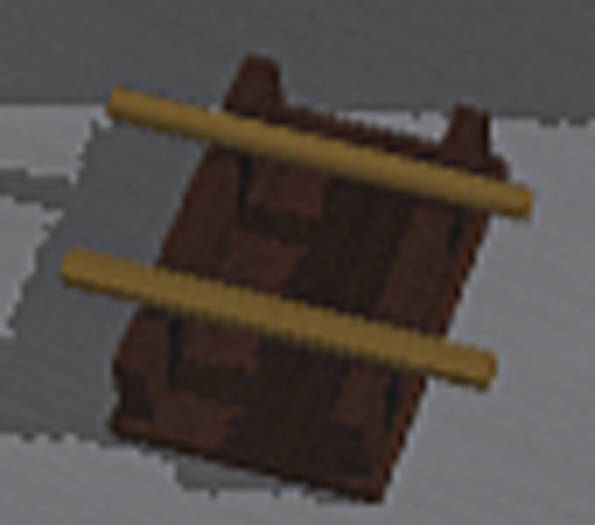

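View pics/c2.png

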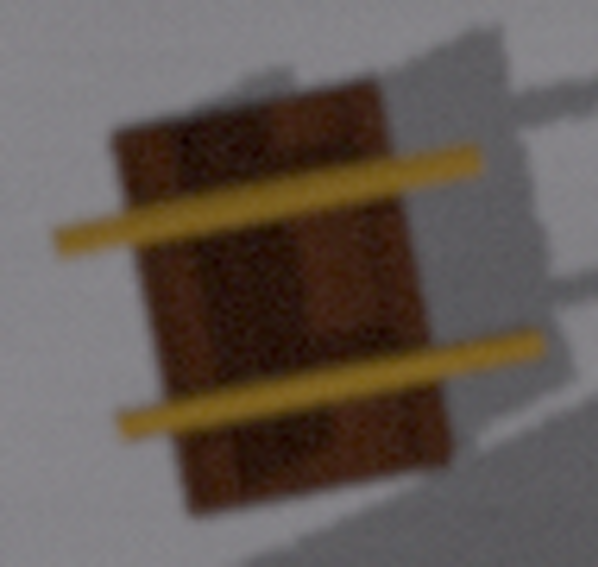

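View pics/c3.png

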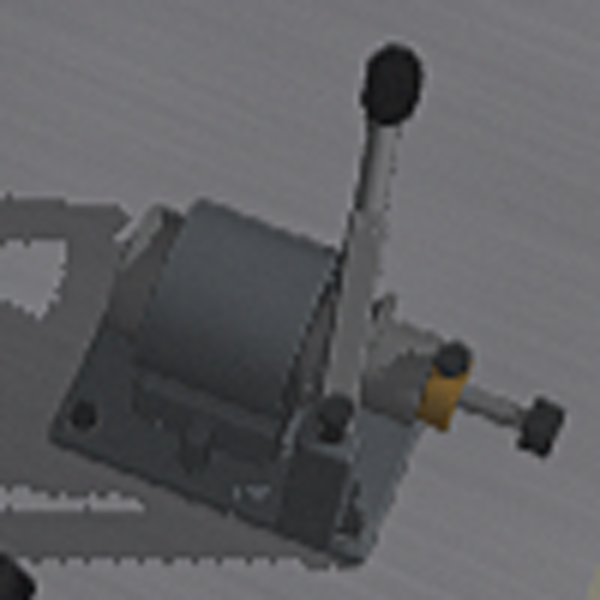

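View pics/c4.png

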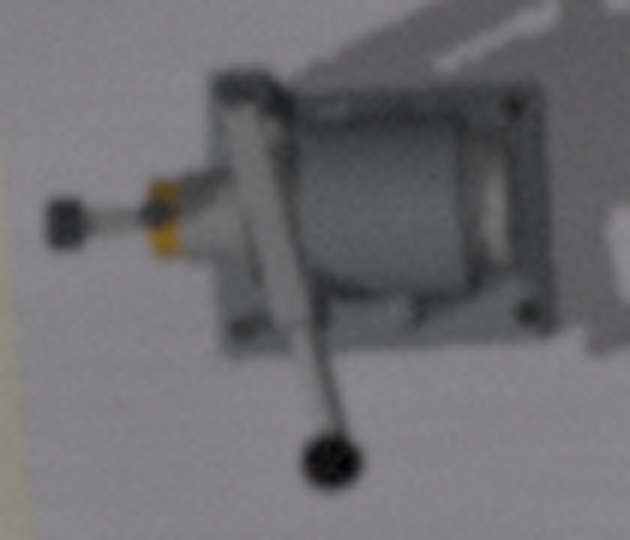

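```bash
cat > h.py <<'E'
import numpy as np,cv2
from workcell import env
cal={n:env.calibration(n) for n in("scene","top")}
def proj(n,P):
    c=cal[n];P=np.atleast_2d(P);q=P@c["world_to_cam"][:3,:3].T+c["world_to_cam"][:3,3]
    u=q@c["K"].T;return u[:,:2]/u[:,2:]
def ray(n,uv):
    c=cal[n];R=c["world_to_cam"][:3,:3];t=c["world_to_cam"][:3,3]
    d=R.T@(np.linalg.inv(c["K"])@np.array([uv[0],uv[1],1.]));return -R.T@t,d
def atz(n,uv,z):
    o,d=ray(n,uv);return o+d*(z-o[2])/d[2]
E
cat > bars.py <<'E'
from h import *
from scipy import ndimage
for n,boxes in(("scene",{"A":(190,218,225,296),"B":(218,246,218,292)}),("top",{"A":(244,272,345,430),"B":(212,242,338,418)})):
    im=cv2.imread(f"pics/{n}0.png").astype(int)
    for k,(r0,r1,c0,c1) in boxes.items():
        s=im[r0:r1,c0:c1];b,g,r=s[...,0],s[...,1],s[...,2]
        m=((r-b>35)&(g-b>20)).astype(np.uint8)
        nl,lab,st,_=cv2.connectedComponentsWithStats(m);j=1+np.argmax(st[1:,4]);ys,xs=np.nonzero(lab==j)
        p=np.c_[xs+c0,ys+r0].astype(float);mu=p.mean(0);_,_,vt=np.linalg.svd(p-mu,full_matrices=False)
        d=vt[0]*np.sign(vt[0][0]);l=(p-mu)@d;w=(p-mu)@np.array([-d[1],d[0]])
        e0=mu+d*(l.min());e1=mu+d*l.max()
        P0,P1=atz(n,e0,.05),atz(n,e1,.05);C=atz(n,mu,.05);v=P1-P0
        print(n,k,mu.round(1),e0.round(1),e1.round(1),"area/len px",round(len(p)/np.ptp(l),2),"C",C.round(4),"L",np.linalg.norm(v).round(4),"yaw",np.degrees(np.arctan2(v[1],v[0])).round(2))
        # profile across
        N=np.array([-d[1],d[0]]);T=np.linspace(-.4,.4,60)*np.ptp(l)
        prof=[]
        for o in np.arange(-6,6.1,.5):
            q=mu+np.outer(T,d)+o*N
            prof.append([ndimage.map_coordinates(im[...,ch].astype(float),[q[:,1],q[:,0]],order=1).mean() for ch in(2,1,0)])
        print(" ".join(f"{a[0]:.0f}/{a[2]:.0f}" for a in prof))
E
python3 bars.py
python3 - <<'E'
import cv2
a=cv2.imread("pics/scene0.png")
t=[cv2.resize(a[r:r+22,c:c+34],(680,440),interpolation=cv2.INTER_CUBIC) for r,c in((194,227),(220,220))]
t2=[cv2.resize(a[r:r+16,c:c+25],(400,256),interpolation=cv2.INTER_CUBIC) for r,c in((204,270),(230,265))]
t1=[cv2.resize(a[r:r+16,c:c+25],(400,256),interpolation=cv2.INTER_CUBIC) for r,c in((194,228),(220,222))]
cv2.imwrite("pics/c5.png",cv2.convertScaleAbs(cv2.vconcat([cv2.hconcat(t1),cv2.hconcat(t2)]),alpha=1.6))
E
```

```text
scene A [261.  206.4] [230.7 199. ] [290.3 213.6] area/len px 4.35 C [ 0.4605 -0.2516  0.05  ] L 0.1801 yaw 100.3
79/74 71/62 63/49 57/40 54/36 51/36 51/36 63/38 86/41 105/44 113/45 114/45 111/44 104/42 94/39 84/36 72/34 59/33 51/33 48/35 48/35 49/35 51/36 51/36 51/36
scene B [254.4 229.8] [223.7 222.1] [285.1 237.5] area/len px 5.24 C [ 0.5376 -0.2292  0.05  ] L 0.1814 yaw 100.3
54/38 54/38 53/38 53/38 52/39 52/38 62/39 80/41 95/42 103/43 106/43 108/44 109/44 110/44 108/44 98/40 83/36 71/34 62/35 56/38 53/39 53/40 53/39 54/39 54/39
top A [386.3 255.8] [353.8 262.2] [420.2 249.1] area/len px 6.61 C [ 0.4647 -0.25    0.05  ] L 0.1774 yaw -80.1
57/32 57/31 56/31 58/30 61/30 67/31 75/30 85/29 96/28 107/29 115/30 121/32 124/32 124/33 121/33 115/34 105/34 94/33 82/32 72/32 66/33 62/33 61/33 60/33 60/32
top B [377.3 226.4] [343.8 233.1] [410.3 219.7] area/len px 7.19 C [ 0.5422 -0.2287  0.05  ] L 0.1783 yaw -79.81
60/35 60/34 61/35 65/35 70/34 77/34 87/34 95/34 103/32 109/31 113/30 116/30 119/32 121/33 121/34 118/35 112/36 103/37 92/37 81/36 72/35 66/34 63/35 62/35 63/35
```

View pics/c5.png

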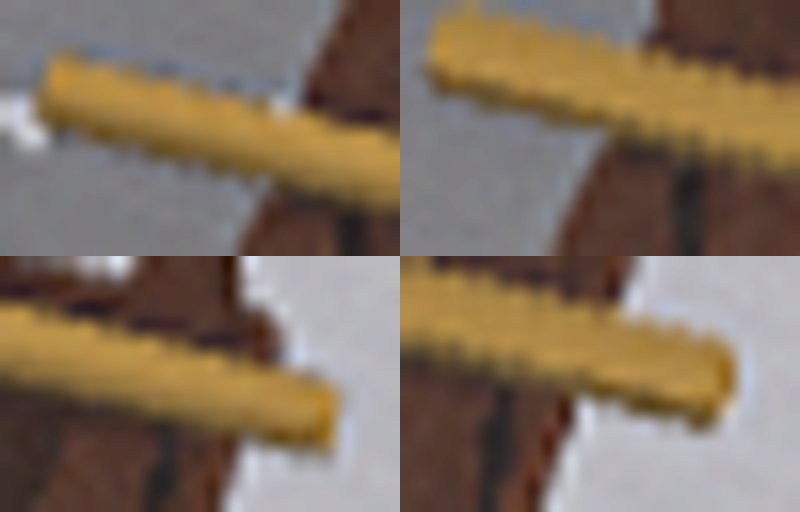

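Bar at scene (254,230) / top (377,226): it is wider (5.2 px against 4.35 px) and has a flat plateau with a sharp dark lower facet, so this is the hex. The bar at scene (261,206) / top (386,256) shades smoothly, so it is the round one. The blue bar and the flat brass strips on the plates don't match. Next is the fixture pose.

```bash
python3 - <<'E'
import cv2,numpy as np
for n,(r,c,h,w),nm in(("scene",(262,340,68,95),"d1"),("top",(196,172,76,100),"d2")):
    a=cv2.imread(f"pics/{n}0.png")[r:r+h,c:c+w]
    a=cv2.resize(a,None,fx=8,fy=8,interpolation=cv2.INTER_CUBIC);a=cv2.convertScaleAbs(a,alpha=1.5)
    for i in range(0,w,10):cv2.line(a,(i*8,0),(i*8,6),(0,255,255),1);cv2.putText(a,str(c+i),(i*8,18),0,.4,(0,255,255),1)
    for i in range(0,h,10):cv2.line(a,(0,i*8),(6,i*8),(0,255,255),1);cv2.putText(a,str(r+i),(8,i*8+4),0,.4,(0,255,255),1)
    cv2.imwrite(f"pics/{nm}.png",a)
E
```

```text
(no output)
```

View pics/d1.png

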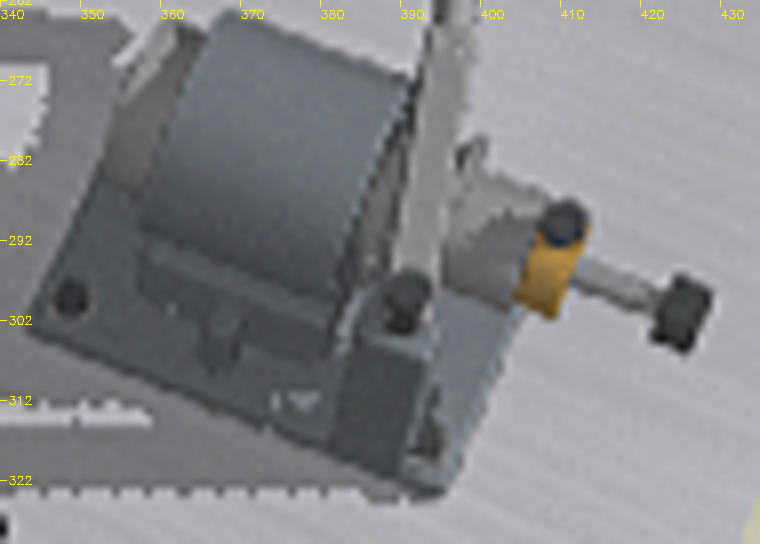

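View pics/d2.png

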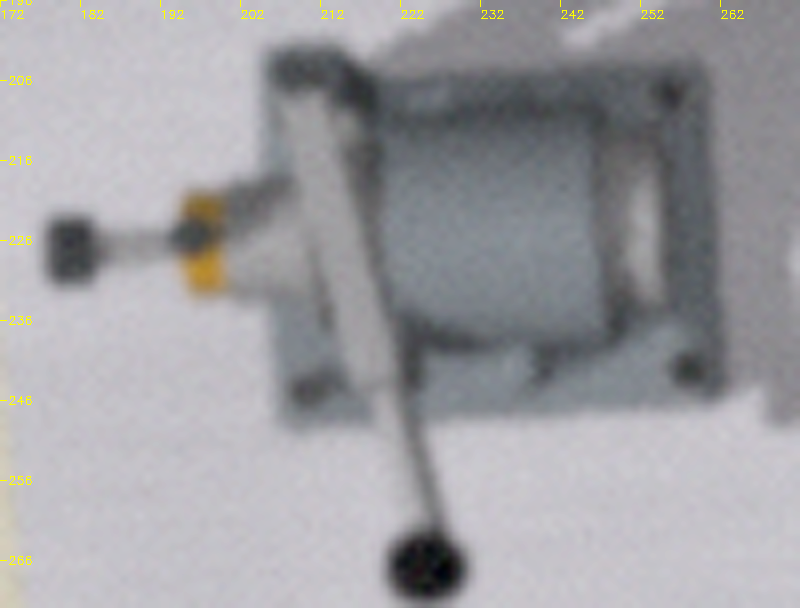

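```bash
cat > fit.py <<'E'
from h import *
from scipy.optimize import least_squares
def px(l,s=8,o=(0,0)): return [((a+.5)/s-.5+o[0],(b+.5)/s-.5+o[1]) for a,b in l]
top=px([(285,425),(722,402),(708,65),(72,247),(662,223)],8,(172,196))
tid=["rk","fk","ff","st","nose"]
sc=px([(35,330),(440,495),(682,313)],8,(340,262)); sid=["ff","rf","st"]
def pts(p,ids):
    x,y,a,t,s=p;c,S=np.cos(a),np.sin(a)
    L={"rk":(.075,.058,t),"fk":(-.075,.058,t),"ff":(-.075,-.058,t),"rf":(.075,-.058,t),"st":(s,0,.08),"nose":(-.06,0,.092)}
    return np.array([[x+c*L[i][0]-S*L[i][1],y+S*L[i][0]+c*L[i][1],L[i][2]] for i in ids])
def run(use):
    def f(p):
        r=[]
        if "t" in use:r.append((proj("top",pts(p,tid))-top).ravel())
        if "s" in use:r.append((proj("scene",pts(p,sid))-sc).ravel())
        return np.r_[np.concatenate(r),(p[3]-.012)/.003*.5]
    r=least_squares(f,[.57,.2,1.6,.012,.13]);print(use,r.x.round(4),np.degrees(r.x[2]).round(2),r.fun.round(1));return r.x
for u in("t","s","ts"):p=run(u)
for n in("top",):
    print("knob top z.14",atz("top",px([(427,566)],8,(172,196))[0],.14))
print("knob scene",atz("scene",(335+392/6,230+65/6),.14))
print("tri hexB")
E
python3 fit.py
```

```text
t [0.5534 0.1507 1.5965 0.0114 0.1272] 91.47 [-1.   0.5  0.9  0.7  0.7 -0.4 -0.  -0.  -0.6 -0.8 -0.1]
s [0.5501 0.153  1.6109 0.0099 0.1245] 92.3 [-1.  -0.4  1.1  0.3 -0.   0.1 -0.4]
ts [0.5525 0.1517 1.6087 0.012  0.126 ] 92.17 [-1.1  1.2  0.7  0.7  0.1 -0.4  0.1  1.  -1.  -0.7 -1.9 -0.4  0.2  0.5
 -0.3  1.   0. ]
knob top z.14 [0.44548714 0.15893857 0.14      ]
knob scene [0.44416219 0.16081134 0.14      ]
tri hexB
```

Emit:
servo_tool --increments '[{"x": 0.8, "y": 0.78, "az": 0.62, "claw": 0.35}, {"x": 0.8, "y": 0.78, "az": 0.62, "claw": 0.35}, {"x": 0.8, "y": 0.78, "az": 0.62, "claw": 0.35}, {"x": 0.8, "y": 0.78, "az": 0.62, "claw": 0.35}, {"x": 0.8, "y": 0.78, "az": 0.62, "claw": 0.35}]'

```text
schema error: expected keys claw, x, y, z, ax, ay, az
```

Emit:
servo_tool --increments '[{"x": 0.8, "y": 0.78, "az": 0.62, "claw": 0.35}, {"x": 0.8, "y": 0.78, "az": 0.62, "claw": 0.35}, {"x": 0.8, "y": 0.78, "az": 0.62, "claw": 0.35}, {"x": 0.8, "y": 0.78, "az": 0.62, "claw": 0.35}, {"x": 0.8, "y": 0.78, "az": 0.62, "claw": 0.35}]'

```text
schema error: expected keys claw, x, y, z, ax, ay, az
```

Emit:
servo_tool --increments '[{"x": 0.8, "y": 0.78, "az": 0.62, "claw": 0.35}, {"x": 0.8, "y": 0.78, "az": 0.62, "claw": 0.35}, {"x": 0.8, "y": 0.78, "az": 0.62, "claw": 0.35}, {"x": 0.8, "y": 0.78, "az": 0.62, "claw": 0.35}, {"claw": 0.35}]'

```text
schema error: expected keys claw, x, y, z, ax, ay, az
```

All seven keys are required in every row.

Emit:
servo_tool --increments '[{"claw": 0.35, "x": 0.8, "y": 0.78, "z": 0, "ax": 0, "ay": 0, "az": 0.62}, {"claw": 0.35, "x": 0.8, "y": 0.78, "z": 0, "ax": 0, "ay": 0, "az": 0.62}, {"claw": 0.35, "x": 0.8, "y": 0.78, "z": 0, "ax": 0, "ay": 0, "az": 0.62}, {"claw": 0.35, "x": 0.8, "y": 0.78, "z": 0, "ax": 0, "ay": 0, "az": 0.62}, {"claw": 0.35, "x": 0.8, "y": 0.78, "z": 0, "ax": 0, "ay": 0, "az": 0.62}]'

```text
clock: 0.6
tcp_pos: [0.3448, -0.422, 0.2478]
orientation: [-0.0, 0.906, 0.424, -0.0]
wrist_force: [-0.2, -0.1, 0.3]
finger_gap: 0.0558
```

Emit:
servo_tool --increments '[{"claw": 0.35, "x": 0.8, "y": 0.78, "z": 0, "ax": 0, "ay": 0, "az": 0.62}, {"claw": 0.35, "x": 0.8, "y": 0.78, "z": 0, "ax": 0, "ay": 0, "az": 0.62}, {"claw": 0.35, "x": 0.8, "y": 0.78, "z": 0, "ax": 0, "ay": 0, "az": 0.62}, {"claw": 0.35, "x": 0.8, "y": 0.78, "z": 0, "ax": 0, "ay": 0, "az": 0.62}, {"claw": 0.35, "x": 0.8, "y": 0.78, "z": 0, "ax": 0, "ay": 0, "az": 0.62}]'

```text
clock: 1.1
tcp_pos: [0.4448, -0.3245, 0.2479]
orientation: [-0.0, 0.794, 0.608, -0.0]
wrist_force: [0.6, -0.7, -0.1]
finger_gap: 0.0557
```

Emit:
servo_tool --increments '[{"claw": 0.35, "x": 0.8, "y": 0.78, "z": -0.5, "ax": 0, "ay": 0, "az": 0.62}, {"claw": 0.35, "x": 0.8, "y": 0.78, "z": -0.5, "ax": 0, "ay": 0, "az": 0.62}, {"claw": 0.35, "x": 0.8, "y": 0.78, "z": -0.8, "ax": 0, "ay": 0, "az": 0.62}, {"claw": 0.35, "x": 0.8, "y": 0.78, "z": -0.8, "ax": 0, "ay": 0, "az": 0.62}, {"claw": 0.35, "x": 0.6, "y": 0.7, "z": -0.8, "ax": 0, "ay": 0, "az": 0.62}]'

```text
clock: 1.6
tcp_pos: [0.5401, -0.2289, 0.1621]
orientation: [-0.0, 0.644, 0.765, 0.0]
wrist_force: [-0.1, -0.8, -0.0]
finger_gap: 0.0552
```

Emit:
servo_tool --increments '[{"claw": 0.35, "x": 0, "y": 0, "z": 0, "ax": 0, "ay": 0, "az": 0}]'

```text
clock: 1.7
tcp_pos: [0.5388, -0.2268, 0.1596]
orientation: [-0.003, 0.644, 0.765, -0.0]
wrist_force: [0.3, 0.0, -0.4]
finger_gap: 0.0552
```

```bash
cat > snap.py <<'E'
import sys
from h import *
def crop(n,r,c,h,w,s,nm,al=1.5):
    im=env.read_camera(n)[:,:,::-1].copy();cv2.imwrite(f"pics/{nm}_full.png",im)
    a=cv2.convertScaleAbs(cv2.resize(im[r:r+h,c:c+w],None,fx=s,fy=s,interpolation=cv2.INTER_CUBIC),alpha=al)
    for i in range(0,w,10):cv2.line(a,(i*s,0),(i*s,6),(0,255,255),1);cv2.putText(a,str(c+i),(i*s,18),0,.4,(0,255,255),1)
    for i in range(0,h,10):cv2.line(a,(0,i*s),(6,i*s),(0,255,255),1);cv2.putText(a,str(r+i),(8,i*s+4),0,.4,(0,255,255),1)
    cv2.imwrite(f"pics/{nm}.png",a)
E
python3 - <<'E'
from snap import *
s=env.get_state();print(s["clock"],s["tcp_pos"],s["orientation"],s["joint_pos"])
crop("scene",160,210,100,110,7,"e1");crop("top",180,320,90,120,6,"e2")
E
```

```text
1.7 [ 0.53881006 -0.22680352  0.15964075] [-3.11978638e-03  6.44046711e-01  7.64979797e-01 -1.09199999e-04] [-5.36090307e-01  3.75517377e-01 -8.51494401e-02  1.11632128e+00
  8.01317954e-04  8.63468370e-01]
```

View pics/e1.png

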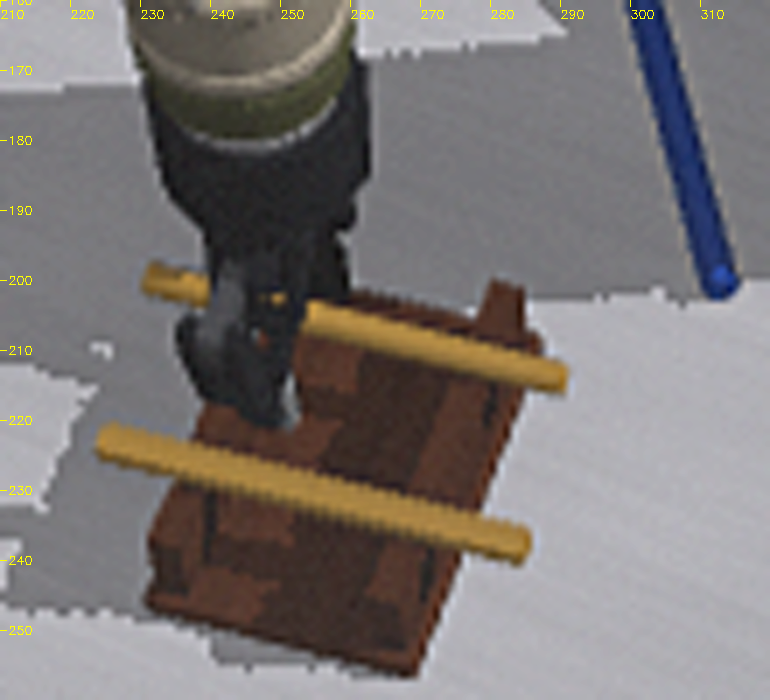

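View pics/e2.png

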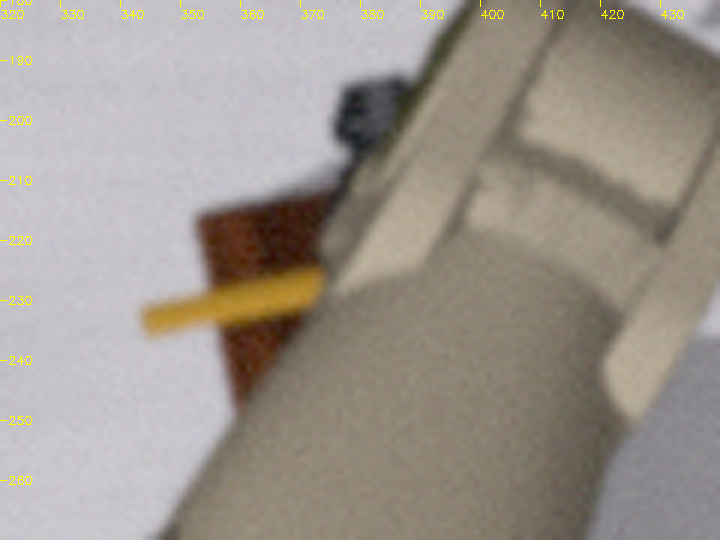

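Emit:
servo_tool --increments '[{"claw": 0.35, "x": 0, "y": 0, "z": -1, "ax": 0, "ay": 0, "az": 0}, {"claw": 0.35, "x": 0, "y": 0, "z": -1, "ax": 0, "ay": 0, "az": 0}, {"claw": 0.35, "x": 0, "y": 0, "z": -1, "ax": 0, "ay": 0, "az": 0}, {"claw": 0.35, "x": 0, "y": 0, "z": -0.8, "ax": 0, "ay": 0, "az": 0.05}, {"claw": 0.35, "x": 0, "y": 0, "z": -0.6, "ax": 0, "ay": 0, "az": 0}]'

```text
clock: 2.3
tcp_pos: [0.5387, -0.2313, 0.0531]
orientation: [0.0, 0.644, 0.765, -0.0]
wrist_force: [0.1, 0.5, -0.3]
finger_gap: 0.0557
```

Emit:
servo_tool --increments '[{"claw": 0.35, "x": 0, "y": 0, "z": 0, "ax": 0, "ay": 0, "az": 0}, {"claw": 0.35, "x": 0, "y": 0, "z": 0, "ax": 0, "ay": 0, "az": 0}]'

```text
clock: 2.5
tcp_pos: [0.5393, -0.2311, 0.0543]
orientation: [0.0, 0.644, 0.765, 0.0]
wrist_force: [0.3, 0.4, 0.5]
finger_gap: 0.0551
```

```bash
python3 - <<'E'
from snap import *
s=env.get_state();print(s["clock"],s["tcp_pos"],s["orientation"],s["wrist_force"])
crop("scene",160,210,100,110,7,"f1")
E
```

```text
2.5 [ 0.53928737 -0.23112853  0.05429981] [4.75355036e-04 6.43870792e-01 7.65134091e-01 6.64734480e-06] [0.27281485 0.38383753 0.49724394]
```

View pics/f1.png

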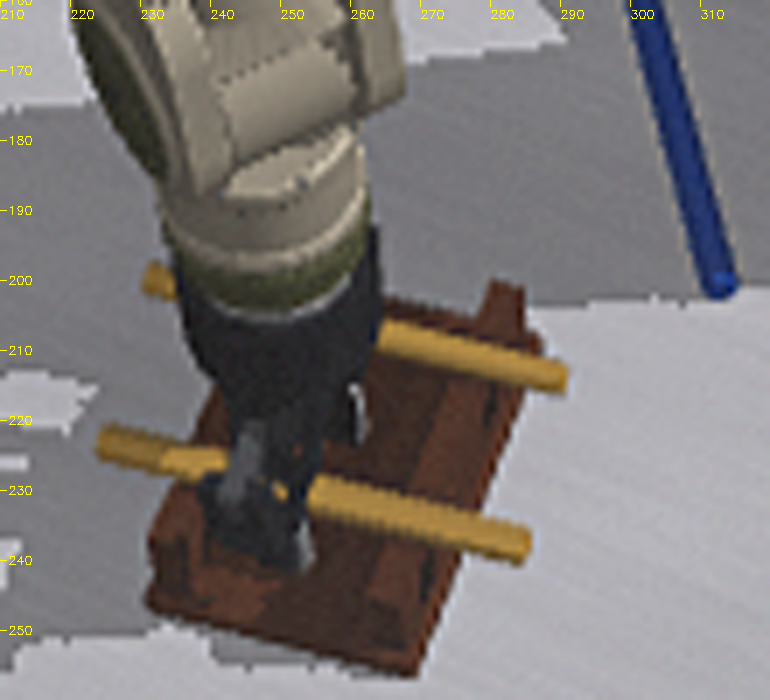

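The jaws straddle the hex bar at about (253,230), in the gap between the uprights. Lower a little and close.

Emit:
servo_tool --increments '[{"claw": 0.35, "x": 0, "y": 0, "z": -0.2, "ax": 0, "ay": 0, "az": 0}, {"claw": 0.7, "x": 0, "y": 0, "z": 0, "ax": 0, "ay": 0, "az": 0}, {"claw": 1, "x": 0, "y": 0, "z": 0, "ax": 0, "ay": 0, "az": 0}, {"claw": 1, "x": 0, "y": 0, "z": 0, "ax": 0, "ay": 0, "az": 0}, {"claw": 1, "x": 0, "y": 0, "z": 0, "ax": 0, "ay": 0, "az": 0}]' --newtons 60

```text
clock: 3.05
tcp_pos: [0.5416, -0.2303, 0.0494]
orientation: [0.002, 0.643, 0.766, 0.001]
wrist_force: [5.4, 0.5, 0.2]
finger_gap: 0.013
```

Emit:
servo_tool --increments '[{"claw": 1, "x": 0, "y": 0, "z": 0, "ax": 0, "ay": 0, "az": 0}, {"claw": 1, "x": 0, "y": 0, "z": 0, "ax": 0, "ay": 0, "az": 0}, {"claw": 1, "x": 0, "y": 0, "z": 0, "ax": 0, "ay": 0, "az": 0}]'

```text
clock: 3.35
tcp_pos: [0.5416, -0.2303, 0.0494]
orientation: [0.002, 0.643, 0.766, 0.001]
wrist_force: [5.4, 0.7, 1.2]
finger_gap: 0.0127
```

Emit:
servo_tool --increments '[{"claw": 1, "x": 0, "y": 0, "z": 0.3, "ax": 0, "ay": 0, "az": 0}, {"claw": 1, "x": 0, "y": 0, "z": 0.6, "ax": 0, "ay": 0, "az": 0}, {"claw": 1, "x": 0, "y": 0, "z": 0.9, "ax": 0, "ay": 0, "az": 0}, {"claw": 1, "x": 0, "y": 0, "z": 0.8, "ax": 0, "ay": 0, "az": 0}, {"claw": 1, "x": 0.1, "y": 0.5, "z": 0.3, "ax": 0, "ay": 0, "az": 0}]'

```text
clock: 3.85
tcp_pos: [0.5422, -0.2188, 0.1227]
orientation: [0.001, 0.644, 0.765, -0.0]
wrist_force: [0.2, 0.2, -2.7]
finger_gap: 0.0128
```

Emit:
servo_tool --increments '[{"claw": 1, "x": 0.1, "y": 0.7, "z": 0, "ax": 0, "ay": 0, "az": -0.1}, {"claw": 1, "x": 0.1, "y": 0.9, "z": 0, "ax": 0, "ay": 0, "az": -0.2}, {"claw": 1, "x": 0.1, "y": 1, "z": 0, "ax": 0, "ay": 0, "az": -0.2}, {"claw": 1, "x": 0.1, "y": 1, "z": 0, "ax": 0, "ay": 0, "az": -0.2}, {"claw": 1, "x": 0.1, "y": 1, "z": 0, "ax": 0, "ay": 0, "az": -0.2}]'

```text
clock: 4.35
tcp_pos: [0.5532, -0.1005, 0.1199]
orientation: [-0.001, 0.69, 0.723, -0.0]
wrist_force: [0.8, -0.3, -2.8]
finger_gap: 0.0127
```

Emit:
servo_tool --increments '[{"claw": 1, "x": 0.1, "y": 1, "z": 0, "ax": 0, "ay": 0, "az": -0.15}, {"claw": 1, "x": 0.05, "y": 0.7, "z": -0.5, "ax": 0, "ay": 0, "az": 0}, {"claw": 1, "x": 0, "y": 0.5, "z": -0.5, "ax": 0, "ay": 0, "az": 0}, {"claw": 1, "x": 0, "y": 0.3, "z": -0.4, "ax": 0, "ay": 0, "az": 0}, {"claw": 1, "x": 0, "y": 0, "z": 0, "ax": 0, "ay": 0, "az": 0}]'

```text
clock: 4.85
tcp_pos: [0.5559, -0.0388, 0.0834]
orientation: [-0.002, 0.697, 0.717, -0.001]
wrist_force: [-1.1, 0.2, -3.7]
finger_gap: 0.0126
```

Emit:
servo_tool --increments '[{"claw": 1, "x": 0, "y": 0, "z": 0, "ax": 0, "ay": 0, "az": 0}, {"claw": 1, "x": 0, "y": 0, "z": 0, "ax": 0, "ay": 0, "az": 0}]'

```text
clock: 5.05
tcp_pos: [0.5585, -0.0409, 0.0862]
orientation: [0.0, 0.698, 0.716, 0.0]
wrist_force: [-0.5, 0.1, -3.1]
finger_gap: 0.0124
```

```bash
python3 - <<'E'
from snap import *
s=env.get_state();print(s["clock"],s["tcp_pos"],s["orientation"],s["wrist_force"])
crop("scene",215,290,90,110,7,"g1");crop("top",190,190,90,120,6,"g2")
E
```

```text
5.05 [ 0.55845348 -0.04091533  0.08619144] [4.47438315e-04 6.97904540e-01 7.16190644e-01 1.22628627e-04] [-0.47893864  0.08322578 -3.05755252]
```

View pics/g1.png

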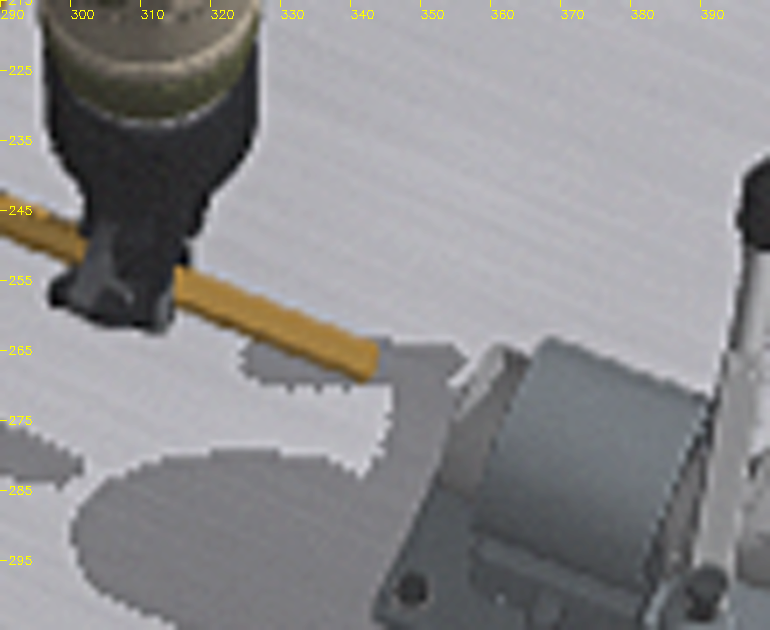

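View pics/g2.png

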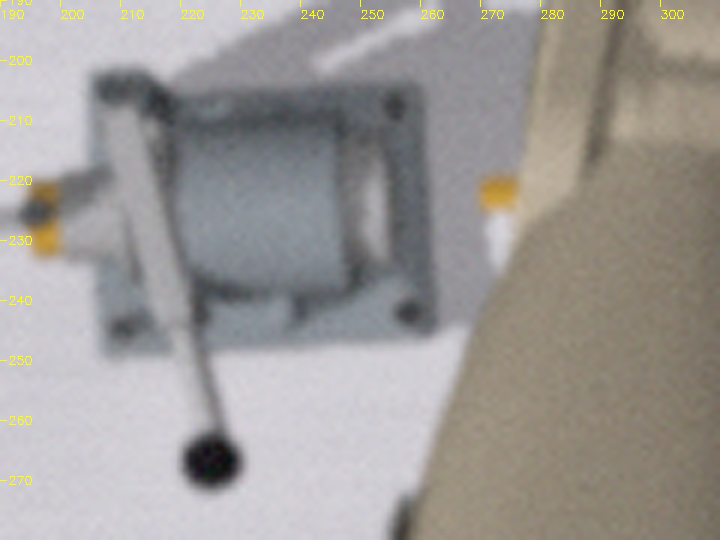

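```bash
python3 - <<'E'
from h import *
a=np.mean([cv2.imread(f).astype(float) for f in("pics/top0.png","pics/e2_full.png","pics/g2_full.png")],0)
g=a.mean(2)
for cs in((216,222),(224,230),(232,238),(240,246),(249,250),(251,252),(253,254)):
    print(cs,g[200:250,cs[0]:cs[1]+1].mean(1).round(0).astype(int).tolist())
b=cv2.imread("pics/g2_full.png").astype(int)
print((b[214:230,268:280,2]-b[214:230,268:280,0]))
c=cal["top"]["world_to_cam"];print("cam",-c[:3,:3].T@c[:3,3])
E
```

```text
(216, 222) [126, 118, 108, 97, 83, 68, 56, 52, 52, 52, 55, 59, 64, 65, 64, 64, 64, 68, 71, 73, 76, 79, 83, 86, 88, 87, 88, 89, 91, 91, 92, 91, 91, 91, 91, 90, 92, 93, 94, 95, 97, 98, 96, 92, 91, 94, 98, 100, 104, 112]
(224, 230) [97, 94, 95, 93, 87, 75, 69, 71, 70, 63, 55, 56, 61, 67, 71, 75, 78, 81, 84, 86, 89, 90, 92, 93, 94, 94, 95, 95, 95, 93, 92, 92, 90, 88, 86, 80, 70, 58, 51, 54, 69, 80, 83, 85, 88, 90, 91, 93, 103, 116]
(232, 238) [94, 94, 94, 92, 82, 70, 62, 59, 54, 51, 52, 57, 63, 68, 71, 75, 78, 82, 84, 86, 88, 90, 92, 95, 95, 96, 96, 95, 94, 92, 93, 91, 90, 88, 87, 84, 80, 74, 70, 73, 82, 89, 91, 90, 88, 89, 92, 99, 114, 129]
(240, 246) [112, 106, 97, 87, 75, 66, 63, 61, 56, 51, 52, 57, 61, 66, 70, 73, 76, 78, 80, 81, 84, 86, 88, 90, 91, 92, 92, 92, 92, 91, 91, 90, 89, 88, 85, 82, 79, 72, 65, 60, 63, 70, 78, 85, 91, 93, 97, 108, 123, 132]
(249, 250) [99, 95, 91, 83, 71, 67, 64, 65, 66, 66, 62, 60, 59, 59, 65, 69, 70, 72, 74, 78, 81, 84, 86, 86, 84, 82, 83, 85, 84, 80, 73, 67, 62, 58, 52, 52, 53, 55, 68, 80, 89, 94, 93, 95, 94, 93, 98, 114, 129, 134]
(251, 252) [94, 93, 91
[... 385 characters left out ...]
, 94, 94, 95, 100, 117, 129, 134]
[[-2 -3 -3 -1 -3 -1 -3 -2  1  9 17 17]
 [ 0 -2 -3 -1 -1  0 -1 -2  3 10 18 19]
 [-3 -2 -4 -3 -4 -1 -1 -1  4 12 17 20]
 [-2 -5 -2 -2  3  2  0  1  6 13 17 20]
 [-3 -1  3  4 10  9 12 12 15 17 18 20]
 [-1  5 13 25 30 35 33 30 25 21 19 19]
 [-2 11 35 54 63 60 64 58 38 26 20 20]
 [ 1 17 51 78 85 85 79 68 42 26 22 20]
 [ 2 19 55 85 87 88 90 69 39 25 22 21]
 [ 2 18 53 79 86 80 76 60 36 28 21 19]
 [-2 11 40 53 53 52 49 42 29 23 21 22]
 [ 0  5 19 23 22 19 20 23 23 22 20 22]
 [ 1  0  3  5  4  2  4 11 17 21 22 19]
 [ 0 -1  0 -3 -2 -2  2  8 19 19 18 19]
 [-2 -1 -2 -2 -2 -3  1  8 15 17 15 17]
 [-2 -2 -1 -1 -2 -2  0 10 17 18 19 15]]
cam [ 0.42928833 -0.02757539  1.61330705]
```

```bash
python3 - <<'E'
from h import *
from scipy.ndimage import gaussian_filter1d
a=np.mean([cv2.imread(f).astype(float) for f in("pics/top0.png","pics/e2_full.png","pics/g2_full.png")],0).mean(2)
def edges(cols,r0,r1,sgn):
    out=[]
    for c in cols:
        p=gaussian_filter1d(a[r0-4:r1+4,c-1:c+2].mean(1),.8);d=sgn*np.gradient(p)[4:-4];i=int(np.argmax(d))
        if 0<i<len(d)-1:
            o=(d[i-1]-d[i+1])/(2*(d[i-1]-2*d[i]+d[i+1]));out.append((c,r0+i+o))
    return np.array(out)
def fit(n,e,z):
    m=np.ones(len(e),bool)
    for _ in range(4):
        k=np.polyfit(e[m,0],e[m,1],1);r=e[:,1]-np.polyval(k,e[:,0]);m=abs(r)<max(.15,1.5*r[m].std())
    xs=e[m,0];P=[atz("top",(x,np.polyval(k,x)),z) for x in(xs.min(),xs.max())]
    v=P[0]-P[1];yaw=np.degrees(np.arctan2(v[1],v[0]));mid=(P[0]+P[1])/2
    print(n,m.sum(),r[m].std().round(2),"yaw",yaw.round(2),"x at y=.09:",(mid[0]+(0.09-mid[1])*v[0]/v[1]).round(4),"at .15",(mid[0]+(0.15-mid[1])*v[0]/v[1]).round(4));return k
fit("plate knobside",edges(list(range(228,258)),243,251,1),.012)
fit("plate far",edges(list(range(226,240))+list(range(246,259)),202,207,-1),.012)
fit("head far",edges(range(222,246),207,215,1),.08)
fit("head near",edges(range(222,246),234,241,-1),.08)
s=cv2.imread("pics/top0.png").astype(float).mean(2)
k=130-np.minimum(130,a[218:235,176:186]);y,x=np.mgrid[218:235,176:186]
print("stop knob",(k*x).sum()/k.sum(),(k*y).sum()/k.sum(),atz("top",((k*x).sum()/k.sum(),(k*y).sum()/k.sum()),.085))
print("bar tip",atz("top",(270,221.9),.086+.001))
print("nose pred px",proj("top",[[.5552,.0907,.08]]))
E
```

```text
plate knobside 23 0.07 yaw 91.88 x at y=.09: 0.4973 at .15 0.4953
plate far 13 0.13 yaw 91.05 x at y=.09: 0.6132 at .15 0.6121
head far 14 0.13 yaw 94.71 x at y=.09: 0.5888 at .15 0.5839
head near 12 0.17 yaw 86.12 x at y=.09: 0.5178 at .15 0.5218
stop knob 180.80103589926776 226.84369657847066 [0.54869968 0.27626124 0.085     ]
bar tip [0.55655206 0.04967495 0.087     ]
nose pred px [[254.08577586 222.97549241]]
```

Emit:
servo_tool --increments '[{"claw": 1, "x": 0, "y": 0.3, "z": -0.26, "ax": 0, "ay": 0, "az": 0.02}, {"claw": 1, "x": -0.02, "y": 0.4, "z": 0, "ax": 0, "ay": 0, "az": 0}, {"claw": 1, "x": -0.02, "y": 0.3, "z": 0, "ax": 0, "ay": 0, "az": 0}, {"claw": 1, "x": 0, "y": 0, "z": 0, "ax": 0, "ay": 0, "az": 0}, {"claw": 1, "x": 0, "y": 0, "z": 0, "ax": 0, "ay": 0, "az": 0}]'

```text
clock: 5.65
tcp_pos: [0.5571, -0.0146, 0.0794]
orientation: [0.0, 0.696, 0.718, 0.0]
wrist_force: [-0.4, -1.1, -3.3]
finger_gap: 0.0128
```

```bash
python3 - <<'E'
from snap import *
s=env.get_state();print(s["clock"],s["tcp_pos"],s["orientation"],s["wrist_force"])
crop("scene",235,320,70,80,9,"i1");crop("top",190,190,90,120,6,"i2")
E
```

```text
5.65 [ 0.557086   -0.01457615  0.07944209] [1.75206056e-04 6.96169845e-01 7.17877090e-01 1.22194873e-06] [-0.4177906  -1.11602562 -3.26815811]
```

View pics/i1.png

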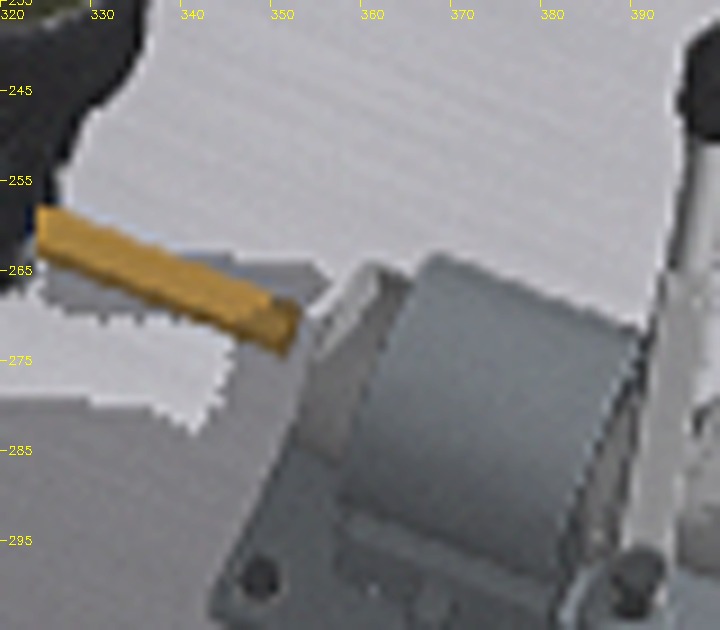

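View pics/i2.png

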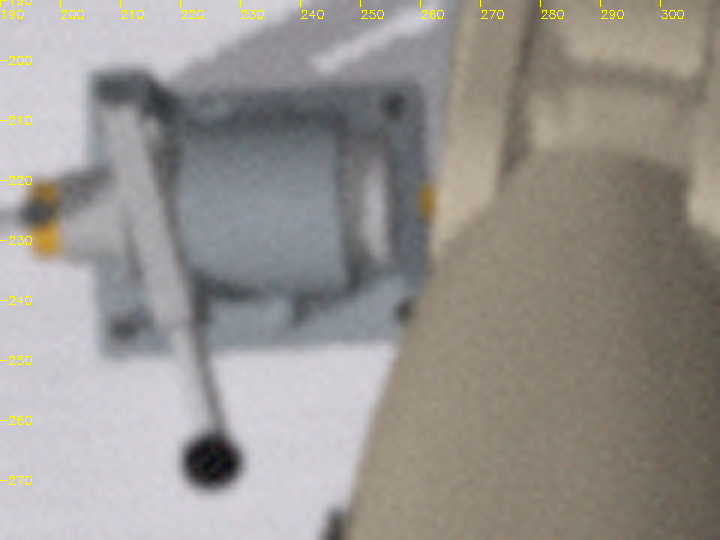

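Emit:
servo_tool --increments '[{"claw": 1, "x": -0.005, "y": 0.16, "z": 0, "ax": 0, "ay": 0, "az": 0}, {"claw": 1, "x": -0.005, "y": 0.16, "z": 0, "ax": 0, "ay": 0, "az": 0}, {"claw": 1, "x": -0.005, "y": 0.16, "z": 0, "ax": 0, "ay": 0, "az": 0}, {"claw": 1, "x": -0.005, "y": 0.16, "z": 0, "ax": 0, "ay": 0, "az": 0}, {"claw": 1, "x": -0.005, "y": 0.1, "z": 0, "ax": 0, "ay": 0, "az": 0}]'

```text
clock: 6.25
tcp_pos: [0.5575, 0.0027, 0.0797]
orientation: [0.002, 0.697, 0.717, -0.0]
wrist_force: [1.8, -1.1, -3.6]
finger_gap: 0.0126
```

Emit:
servo_tool --increments '[{"claw": 1, "x": -0.003, "y": 0.1, "z": 0, "ax": 0, "ay": 0, "az": 0}, {"claw": 1, "x": -0.003, "y": 0.1, "z": 0, "ax": 0, "ay": 0, "az": 0}]'

```text
clock: 6.45
tcp_pos: [0.5572, 0.0084, 0.0796]
orientation: [0.001, 0.697, 0.717, 0.0]
wrist_force: [3.6, -1.9, -3.5]
finger_gap: 0.0129
```

Emit:
servo_tool --increments '[{"claw": 1, "x": 0.05, "y": 0, "z": 0, "ax": 0, "ay": 0, "az": 0}, {"claw": 1, "x": 0, "y": 0, "z": 0, "ax": 0, "ay": 0, "az": 0}]'

```text
clock: 6.65
tcp_pos: [0.5575, 0.0088, 0.0793]
orientation: [-0.0, 0.696, 0.718, 0.0]
wrist_force: [2.1, -0.5, -2.4]
finger_gap: 0.0128
```

```bash
python3 - <<'E'
from h import *
s=env.get_state();print(s["clock"],s["tcp_pos"].round(4),s["wrist_force"].round(1),s["ft_torque"].round(2))
E
```

```text
6.65 [0.5575 0.0088 0.0793] [ 2.1 -0.5 -2.4] [-0.01 -0.42 -0.2 ]
```

Emit:
servo_tool --increments '[{"claw": 1, "x": 0.04, "y": 0.1, "z": 0, "ax": 0, "ay": 0, "az": 0}, {"claw": 1, "x": -0.003, "y": 0.1, "z": 0, "ax": 0, "ay": 0, "az": 0}, {"claw": 1, "x": -0.003, "y": 0.1, "z": 0, "ax": 0, "ay": 0, "az": 0}, {"claw": 1, "x": -0.003, "y": 0.1, "z": 0, "ax": 0, "ay": 0, "az": 0}]'

```text
clock: 7.05
tcp_pos: [0.5578, 0.0188, 0.0791]
orientation: [-0.0, 0.696, 0.718, -0.0]
wrist_force: [0.1, 0.1, -3.6]
finger_gap: 0.0128
```

Emit:
servo_tool --increments '[{"claw": 1, "x": -0.003, "y": 0.1, "z": 0, "ax": 0, "ay": 0, "az": 0}, {"claw": 1, "x": -0.003, "y": 0.1, "z": 0, "ax": 0, "ay": 0, "az": 0}, {"claw": 1, "x": -0.003, "y": 0.08, "z": 0, "ax": 0, "ay": 0, "az": 0}]'

```text
clock: 7.35
tcp_pos: [0.558, 0.0257, 0.0793]
orientation: [-0.0, 0.696, 0.718, 0.0]
wrist_force: [0.0, -0.2, -2.8]
finger_gap: 0.013
```

```bash
python3 - <<'E'
from h import *
s=env.get_state();print(s["clock"],s["tcp_pos"].round(4),s["wrist_force"].round(1),s["ft_torque"].round(2))
E
```

```text
7.35 [0.558  0.0257 0.0793] [ 0.  -0.2 -2.8] [ 0.01 -0.02 -0.02]
```

Emit:
servo_tool --increments '[{"claw": 1, "x": -0.003, "y": 0.08, "z": 0, "ax": 0, "ay": 0, "az": 0}, {"claw": 1, "x": -0.003, "y": 0.08, "z": 0, "ax": 0, "ay": 0, "az": 0}, {"claw": 1, "x": -0.003, "y": 0.08, "z": 0, "ax": 0, "ay": 0, "az": 0}, {"claw": 1, "x": -0.003, "y": 0.08, "z": 0, "ax": 0, "ay": 0, "az": 0}]'

```text
clock: 7.75
tcp_pos: [0.5577, 0.0336, 0.0793]
orientation: [0.0, 0.697, 0.718, 0.0]
wrist_force: [0.6, -0.1, -3.2]
finger_gap: 0.013
```

Emit:
servo_tool --increments '[{"claw": 1, "x": -0.002, "y": 0.06, "z": 0, "ax": 0, "ay": 0, "az": 0}, {"claw": 1, "x": -0.002, "y": 0.06, "z": 0, "ax": 0, "ay": 0, "az": 0}]'

```text
clock: 7.95
tcp_pos: [0.5577, 0.0365, 0.0793]
orientation: [0.0, 0.697, 0.718, 0.0]
wrist_force: [0.6, 0.1, -2.8]
finger_gap: 0.0127
```

Emit:
servo_tool --increments '[{"claw": 1, "x": -0.002, "y": 0.06, "z": 0, "ax": 0, "ay": 0, "az": 0}, {"claw": 1, "x": -0.002, "y": 0.06, "z": 0, "ax": 0, "ay": 0, "az": 0}]'

```text
clock: 8.15
tcp_pos: [0.5576, 0.0395, 0.0793]
orientation: [0.0, 0.697, 0.718, 0.0]
wrist_force: [-0.4, 0.4, -3.3]
finger_gap: 0.0127
```

Emit:
servo_tool --increments '[{"claw": 1, "x": -0.002, "y": 0.06, "z": 0, "ax": 0, "ay": 0, "az": 0}, {"claw": 1, "x": -0.002, "y": 0.06, "z": 0, "ax": 0, "ay": 0, "az": 0}]'

```text
clock: 8.35
tcp_pos: [0.5575, 0.0425, 0.0793]
orientation: [0.0, 0.697, 0.718, 0.0]
wrist_force: [-0.1, 0.8, -3.0]
finger_gap: 0.0124
```

Emit:
servo_tool --increments '[{"claw": 1, "x": -0.002, "y": 0.05, "z": 0, "ax": 0, "ay": 0, "az": 0}, {"claw": 1, "x": -0.002, "y": 0.05, "z": 0, "ax": 0, "ay": 0, "az": 0}]'

```text
clock: 8.55
tcp_pos: [0.5573, 0.045, 0.0793]
orientation: [0.0, 0.697, 0.718, 0.0]
wrist_force: [-0.1, 0.1, -1.8]
finger_gap: 0.0125
```

Emit:
servo_tool --increments '[{"claw": 1, "x": -0.002, "y": 0.04, "z": 0, "ax": 0, "ay": 0, "az": 0}, {"claw": 1, "x": -0.002, "y": 0.04, "z": 0, "ax": 0, "ay": 0, "az": 0}]'

```text
clock: 8.75
tcp_pos: [0.5573, 0.047, 0.0793]
orientation: [0.0, 0.697, 0.718, 0.0]
wrist_force: [-0.0, 0.2, -2.5]
finger_gap: 0.0126
```

Emit:
servo_tool --increments '[{"claw": 1, "x": -0.002, "y": 0.04, "z": 0, "ax": 0, "ay": 0, "az": 0}, {"claw": 1, "x": -0.002, "y": 0.04, "z": 0, "ax": 0, "ay": 0, "az": 0}]'

```text
clock: 8.95
tcp_pos: [0.5572, 0.049, 0.0793]
orientation: [0.0, 0.697, 0.718, 0.0]
wrist_force: [-0.5, 0.3, -3.9]
finger_gap: 0.0126
```

Emit:
servo_tool --increments '[{"claw": 1, "x": -0.002, "y": 0.04, "z": 0, "ax": 0, "ay": 0, "az": 0}, {"claw": 1, "x": -0.002, "y": 0.04, "z": 0, "ax": 0, "ay": 0, "az": 0}]'

```text
clock: 9.15
tcp_pos: [0.5571, 0.051, 0.0793]
orientation: [0.0, 0.697, 0.717, -0.0]
wrist_force: [-0.3, 0.9, -2.4]
finger_gap: 0.0127
```

Emit:
servo_tool --increments '[{"claw": 1, "x": -0.002, "y": 0.04, "z": 0, "ax": 0, "ay": 0, "az": 0}, {"claw": 1, "x": -0.002, "y": 0.04, "z": 0, "ax": 0, "ay": 0, "az": 0}]'

```text
clock: 9.35
tcp_pos: [0.557, 0.0529, 0.0794]
orientation: [0.0, 0.697, 0.718, -0.0]
wrist_force: [-1.0, -1.1, -3.3]
finger_gap: 0.0129
```

Emit:
servo_tool --increments '[{"claw": 1, "x": -0.002, "y": 0.04, "z": 0, "ax": 0, "ay": 0, "az": 0}, {"claw": 1, "x": -0.002, "y": 0.04, "z": 0, "ax": 0, "ay": 0, "az": 0}]'

```text
clock: 9.55
tcp_pos: [0.5569, 0.0549, 0.0794]
orientation: [0.0, 0.697, 0.717, 0.0]
wrist_force: [-0.9, -1.3, -2.6]
finger_gap: 0.0127
```

Emit:
servo_tool --increments '[{"claw": 1, "x": -0.001, "y": 0.03, "z": 0, "ax": 0, "ay": 0, "az": 0}, {"claw": 1, "x": -0.001, "y": 0.03, "z": 0, "ax": 0, "ay": 0, "az": 0}]'

```text
clock: 9.75
tcp_pos: [0.557, 0.0552, 0.0794]
orientation: [0.001, 0.697, 0.717, -0.001]
wrist_force: [-0.5, -7.1, -2.7]
finger_gap: 0.0129
```

Emit:
servo_tool --increments '[{"claw": 1, "x": -0.001, "y": 0.03, "z": 0, "ax": 0, "ay": 0, "az": 0}, {"claw": 1, "x": -0.001, "y": 0.03, "z": 0, "ax": 0, "ay": 0, "az": 0}]'

```text
clock: 9.95
tcp_pos: [0.557, 0.0554, 0.0795]
orientation: [0.002, 0.697, 0.717, -0.002]
wrist_force: [-0.8, -12.1, -1.5]
finger_gap: 0.0128
```

Firm contact is at TCP y ≈ 0.055, with 12 N and no sign of slip. I'll ease off to a light push, check the picture, then release.

Emit:
servo_tool --increments '[{"claw": 1, "x": 0, "y": -0.06, "z": 0, "ax": 0, "ay": 0, "az": 0}, {"claw": 1, "x": 0, "y": -0.02, "z": 0, "ax": 0, "ay": 0, "az": 0}, {"claw": 1, "x": 0, "y": 0, "z": 0, "ax": 0, "ay": 0, "az": 0}]'

```text
clock: 10.25
tcp_pos: [0.5569, 0.0551, 0.0794]
orientation: [0.001, 0.697, 0.717, -0.0]
wrist_force: [-0.7, -5.5, -3.3]
finger_gap: 0.0124
```

```bash
python3 - <<'E'
from snap import *
s=env.get_state();print(s["clock"],s["tcp_pos"].round(4),s["wrist_force"].round(1),s["ft_torque"].round(2),s["joint_pos"].round(2))
crop("scene",235,320,80,115,6,"j1")
a=cv2.imread("pics/scene0.png").astype(float).mean(2);b=cv2.imread("pics/j1_full.png").astype(float).mean(2)
w=a[290:312,412:435].astype(np.float32);v=b[290:312,412:435].astype(np.float32)
print(cv2.phaseCorrelate(w,v),abs(w-v).mean())
E
```

```text
10.25 [0.5569 0.0551 0.0794] [-0.7 -5.5 -3.3] [-1.07 -0.02  0.01] [-0.04  0.39 -0.28  0.9  -0.    1.5 ]
((-0.02869425294448824, -0.01599946129119445), 0.9969412477480041) 3.7411067
```

View pics/j1.png

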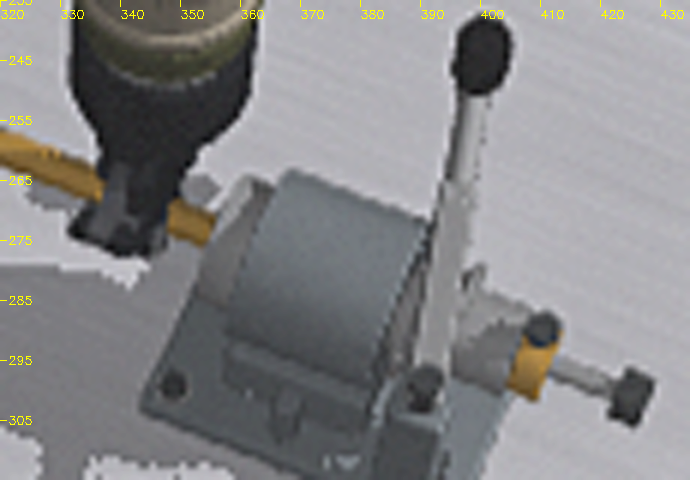

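Emit:
servo_tool --increments '[{"claw": 1, "x": 0, "y": -0.03, "z": 0, "ax": 0, "ay": 0, "az": 0}, {"claw": 1, "x": 0, "y": 0, "z": 0, "ax": 0, "ay": 0, "az": 0}]' --newtons 30

```text
clock: 10.5
tcp_pos: [0.5569, 0.0551, 0.0793]
orientation: [0.0, 0.697, 0.717, 0.0]
wrist_force: [1.1, -3.4, -3.1]
finger_gap: 0.0129
```

Emit:
servo_tool --increments '[{"claw": 0.8, "x": 0, "y": 0, "z": 0, "ax": 0, "ay": 0, "az": 0}, {"claw": 0.75, "x": 0, "y": 0, "z": 0, "ax": 0, "ay": 0, "az": 0}, {"claw": 0.6, "x": 0, "y": 0, "z": 0, "ax": 0, "ay": 0, "az": 0}, {"claw": 0.45, "x": 0, "y": 0, "z": 0, "ax": 0, "ay": 0, "az": 0}, {"claw": 0.45, "x": 0, "y": 0, "z": 0, "ax": 0, "ay": 0, "az": 0}]'

```text
clock: 11.0
tcp_pos: [0.5568, 0.0554, 0.0795]
orientation: [0.0, 0.696, 0.718, 0.0]
wrist_force: [-0.7, -0.7, 0.1]
finger_gap: 0.0469
```

```bash
python3 - <<'E'
from snap import *
s=env.get_state();print(s["clock"],s["tcp_pos"].round(4),s["wrist_force"].round(1),s["ft_torque"].round(2),s["finger_gap"])
crop("scene",235,290,80,115,6,"k1")
E
```

```text
11.0 [0.5568 0.0554 0.0795] [-0.7 -0.7  0.1] [0.   0.04 0.02] 0.04690944400212371
```

View pics/k1.png

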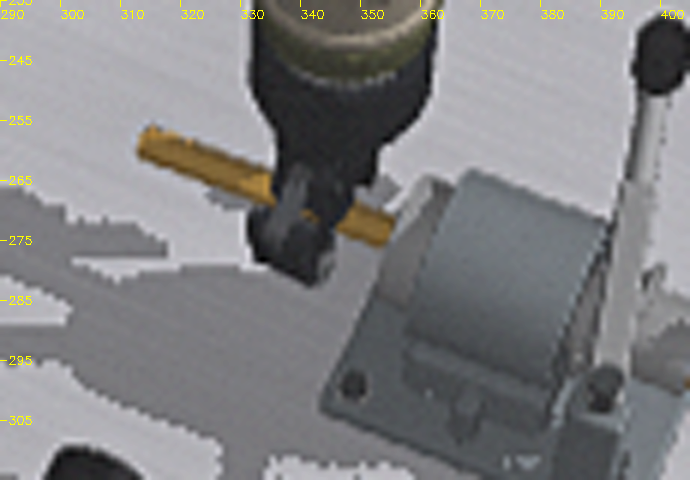

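Emit:
servo_tool --increments '[{"claw": 0.45, "x": 0, "y": 0, "z": 0.3, "ax": 0, "ay": 0, "az": 0}, {"claw": 0.45, "x": 0, "y": 0, "z": 0.7, "ax": 0, "ay": 0, "az": 0}, {"claw": 0.45, "x": 0, "y": 0, "z": 1, "ax": 0, "ay": 0, "az": 0}, {"claw": 0.45, "x": 0, "y": 0, "z": 1, "ax": 0, "ay": 0, "az": 0}, {"claw": 0.45, "x": 0, "y": 0, "z": 1, "ax": 0, "ay": 0, "az": 0}]'

```text
clock: 11.55
tcp_pos: [0.5567, 0.0552, 0.1808]
orientation: [0.0, 0.697, 0.718, 0.0]
wrist_force: [0.2, 0.2, -0.2]
finger_gap: 0.0468
```

Emit:
servo_tool --increments '[{"claw": 0.7, "x": -0.5, "y": 0, "z": 0.2, "ax": 0, "ay": 0, "az": 0}, {"claw": 1, "x": -0.8, "y": 0, "z": 0, "ax": 0, "ay": 0, "az": 0}, {"claw": 1, "x": -0.8, "y": 0, "z": 0, "ax": 0, "ay": 0, "az": 0}, {"claw": 1, "x": -0.8, "y": 0, "z": 0, "ax": 0, "ay": 0, "az": 0}, {"claw": 1, "x": -0.8, "y": 0, "z": 0, "ax": 0, "ay": 0, "az": 0}]'

```text
clock: 12.05
tcp_pos: [0.4622, 0.0553, 0.1837]
orientation: [-0.0, 0.697, 0.718, -0.0]
wrist_force: [-0.3, 0.1, -0.4]
finger_gap: -0.0
```

```bash
python3 - <<'E'
from snap import *
s=env.get_state();print(s["clock"],s["tcp_pos"].round(4),s["wrist_force"].round(1),s["finger_gap"])
crop("scene",235,290,80,115,6,"l1");crop("top",190,190,90,120,6,"l2")
for f in("i1","j1","k1","l1"):
    im=cv2.imread(f"pics/{f}_full.png").astype(int)[225:290,285:362]
    m=((im[...,2]-im[...,0]>35)&(im[...,1]-im[...,0]>20)).astype(np.uint8)
    ys,xs=np.nonzero(m);xs=xs+285;ys=ys+225
    k=xs<xs.min()+4;print(f,"min x",xs.min(),"row",ys[k].mean().round(1),"max",xs.max(),len(xs))
# predictions
f=np.array([-.0297,.9996,0])
# rear end when held: tcp -0.0905*f
for n,z in(("held",.08),("droop",.0745)):
    P=np.array([.5569,.0551,0])-.0895*f;P[2]=z;print(n,proj("scene",P),proj("top",P))
E
```

```text
12.05 [0.4622 0.0553 0.1837] [-0.3  0.1 -0.4] -6.274492498474333e-06
i1 min x 290 row 247.8 max 352 277
j1 min x 314 row 257.8 max 355 154
k1 min x 313 row 258.7 max 354 149
l1 min x 313 row 258.7 max 354 231
held [[313.07749799 257.67968912]] [[302.96741242 220.29318604]]
droop [[313.09203579 258.70284818]] [[302.96175626 220.47453679]]
```

View pics/l1.png

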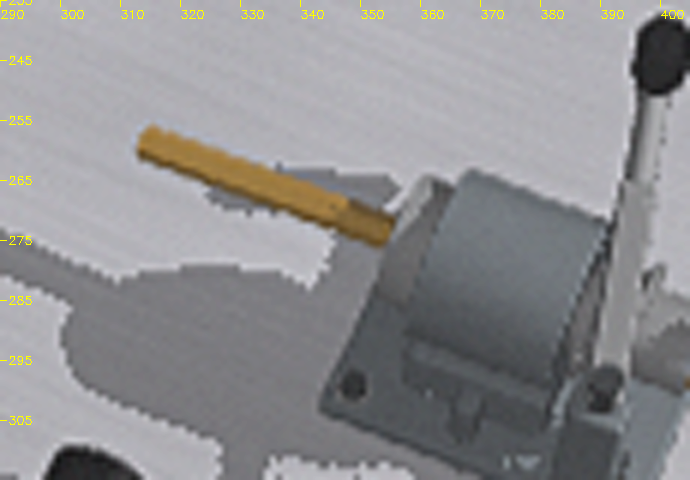

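View pics/l2.png

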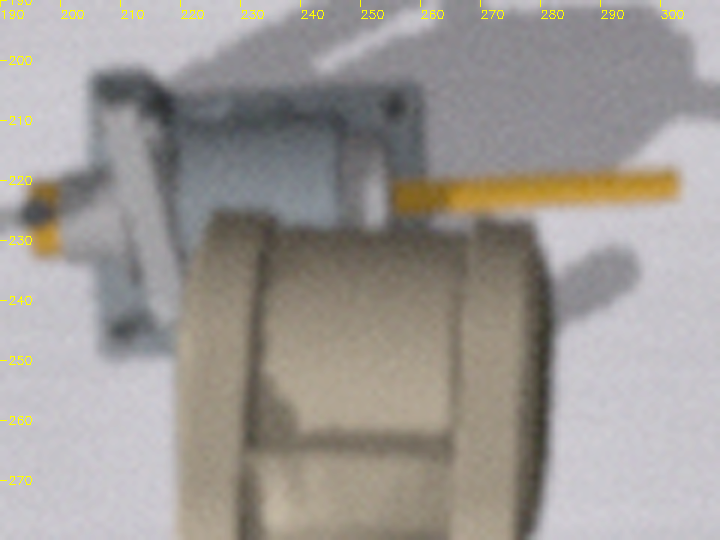

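```bash
cat > rear.py <<'E'
from h import *
from scipy.ndimage import map_coordinates
def rear(f,x0=313,xr=(-8,14)):
    im=cv2.imread(f"pics/{f}_full.png").astype(float);q=im[...,2]-im[...,0]
    f3=np.array([-.0297,.9996,0]);P=np.array([.5569,.0551,.078])-.0895*f3
    a=proj("scene",P)[0];b=proj("scene",P+f3*.05)[0];d=(b-a)/np.linalg.norm(b-a);N=np.array([-d[1],d[0]])
    t=np.arange(-6,8,.25);w=np.arange(-6,6.01,.25)
    g=np.array([[map_coordinates(q,[[a[1]+ti*d[1]+wi*N[1]],[a[0]+ti*d[0]+wi*N[0]]],order=1)[0] for wi in w] for ti in t])
    s=g.sum(1);s-=s[:8].mean();hi=s[-16:].mean();i=np.argmax(s>hi/2);tt=t[i-1]+(hi/2-s[i-1])/(s[i]-s[i-1])*.25
    mm=np.linalg.norm(b-a)/50
    print(f,"rear pos mm",(tt/mm).round(2),"px/mm",mm.round(3),"centroid w",((g[-16:].clip(0)*w).sum()/g[-16:].clip(0).sum()).round(2))
if __name__=="__main__":
    import sys
    for f in sys.argv[1:]:rear(f)
E
python3 rear.py j1 k1 l1
```

```text
j1 rear pos mm -0.43 px/mm 0.369 centroid w -1.69
k1 rear pos mm -0.46 px/mm 0.369 centroid w -0.4
l1 rear pos mm -0.39 px/mm 0.369 centroid w -0.49
```

```bash
python3 - <<'E'
from h import *
a=np.mean([cv2.imread(f).astype(float) for f in("pics/top0.png","pics/e2_full.png","pics/g2_full.png")],0).mean(2)
k=np.clip(60-a[258:276,216:234],0,None);y,x=np.mgrid[258:276,216:234];u=((k*x).sum()/k.sum(),(k*y).sum()/k.sum())
K=atz("top",u,.135);print(u,K)
for z in(.1,.11):print("pivot",z,atz("top",(170+247/6,190+88/6),z),np.linalg.norm((atz("top",(170+247/6,190+88/6),z)-K)[:2]))
P=atz("top",(170+247/6,190+88/6),.105)
# arc, lever direction
d=(K-P)[:2];d/=np.linalg.norm(d);th=np.arctan2(d[1],d[0]);print("ang",np.degrees(th))
P2=K[:2]-.16*d
ax=np.radians(91.6)
print("pivot160",P2,"lever ang rel -y_f?",np.degrees(th-ax)-90)
for q in np.arange(0,.56,.1):
    a=th-q;print(q.round(2),(P2+.16*np.array([np.cos(a),np.sin(a)])).round(4))
E
```

```text
(np.float64(224.90943831129442), np.float64(266.39858061385416)) [0.44533271 0.15964312 0.135     ]
pivot 0.1 [0.60207426 0.19645326 0.1       ] 0.16100590237310494
pivot 0.11 [0.60093248 0.19497287 0.11      ] 0.1595602744249271
ang -166.99473809834114
pivot160 [0.60122861 0.1956496 ] lever ang rel -y_f? -348.5947380983411
0.0 [0.4453 0.1596]
0.1 [0.4425 0.1754]
0.2 [0.4413 0.1913]
0.3 [0.4417 0.2073]
0.4 [0.4436 0.2232]
0.5 [0.4472 0.2388]
```

Emit:
servo_tool --increments '[{"claw": 1, "x": -0.35, "y": 0.6, "z": -0.6, "ax": 0, "ay": 0, "az": 0}, {"claw": 1, "x": -0.35, "y": 0.7, "z": -0.7, "ax": 0, "ay": 0, "az": 0}, {"claw": 1, "x": 0, "y": 0.7, "z": -0.7, "ax": 0, "ay": 0, "az": 0}, {"claw": 1, "x": 0, "y": 0.7, "z": -0.45, "ax": 0, "ay": 0, "az": 0}, {"claw": 1, "x": 0, "y": 0, "z": 0, "ax": 0, "ay": 0, "az": 0}]'

```text
clock: 12.65
tcp_pos: [0.4456, 0.1239, 0.1213]
orientation: [-0.001, 0.696, 0.718, -0.001]
wrist_force: [-0.1, 0.0, 0.0]
finger_gap: -0.0003
```

```bash
python3 - <<'E'
from snap import *
s=env.get_state();print(s["clock"],s["tcp_pos"].round(4),s["wrist_force"].round(1),s["finger_gap"])
crop("scene",205,340,90,110,7,"m1")
E
```

```text
12.65 [0.4456 0.1239 0.1213] [-0.1  0.   0. ] -0.00026151187352549166
```

View pics/m1.png

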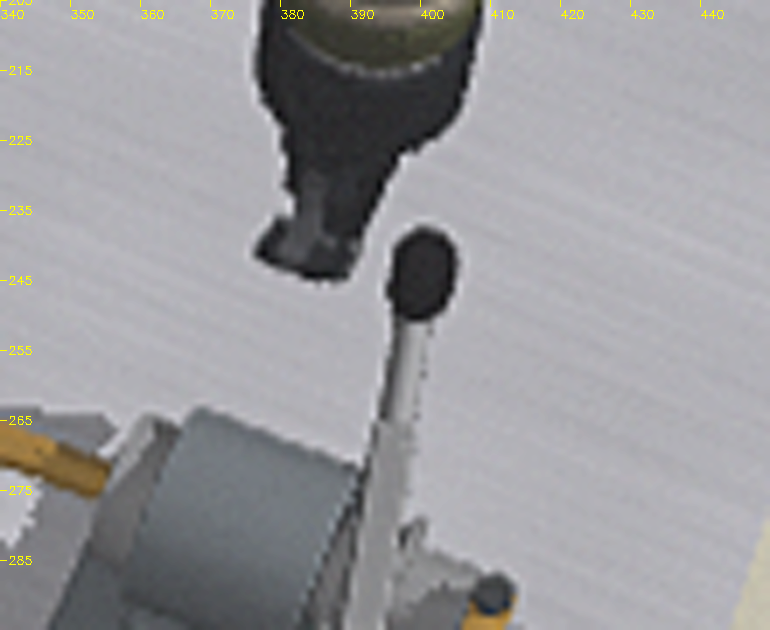

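Emit:
servo_tool --increments '[{"claw": 1, "x": 0, "y": 0.25, "z": 0, "ax": 0, "ay": 0, "az": 0}, {"claw": 1, "x": 0, "y": 0.25, "z": 0, "ax": 0, "ay": 0, "az": 0}, {"claw": 1, "x": -0.04, "y": 0.2, "z": 0, "ax": 0, "ay": 0, "az": 0}, {"claw": 1, "x": -0.04, "y": 0.2, "z": 0, "ax": 0, "ay": 0, "az": 0}, {"claw": 1, "x": -0.03, "y": 0.2, "z": 0, "ax": 0, "ay": 0, "az": 0}]'

```text
clock: 13.2
tcp_pos: [0.4439, 0.1489, 0.1237]
orientation: [0.001, 0.697, 0.717, -0.001]
wrist_force: [-3.1, -7.4, 4.6]
finger_gap: 0.0001
```

Emit:
servo_tool --increments '[{"claw": 1, "x": -0.02, "y": 0.2, "z": 0, "ax": 0, "ay": 0, "az": 0}, {"claw": 1, "x": -0.02, "y": 0.2, "z": 0, "ax": 0, "ay": 0, "az": 0}, {"claw": 1, "x": -0.01, "y": 0.2, "z": 0, "ax": 0, "ay": 0, "az": 0}, {"claw": 1, "x": 0, "y": 0.2, "z": 0, "ax": 0, "ay": 0, "az": 0}, {"claw": 1, "x": 0, "y": 0.2, "z": 0, "ax": 0, "ay": 0, "az": 0}]'

```text
clock: 13.7
tcp_pos: [0.441, 0.1736, 0.123]
orientation: [0.0, 0.697, 0.717, -0.003]
wrist_force: [-4.0, -7.5, 3.0]
finger_gap: -0.0001
```

Emit:
servo_tool --increments '[{"claw": 1, "x": 0, "y": 0.2, "z": 0, "ax": 0, "ay": 0, "az": 0}, {"claw": 1, "x": 0.01, "y": 0.2, "z": 0, "ax": 0, "ay": 0, "az": 0}, {"claw": 1, "x": 0.02, "y": 0.2, "z": 0, "ax": 0, "ay": 0, "az": 0}, {"claw": 1, "x": 0.02, "y": 0.2, "z": 0, "ax": 0, "ay": 0, "az": 0}, {"claw": 1, "x": 0.03, "y": 0.2, "z": 0, "ax": 0, "ay": 0, "az": 0}]'

```text
clock: 14.2
tcp_pos: [0.4421, 0.198, 0.1225]
orientation: [0.0, 0.697, 0.717, -0.004]
wrist_force: [-5.0, -9.5, 1.8]
finger_gap: -0.0
```

Emit:
servo_tool --increments '[{"claw": 1, "x": 0.04, "y": 0.2, "z": 0, "ax": 0, "ay": 0, "az": 0}, {"claw": 1, "x": 0.04, "y": 0.2, "z": 0, "ax": 0, "ay": 0, "az": 0}]'

```text
clock: 14.4
tcp_pos: [0.4438, 0.2077, 0.1223]
orientation: [0.0, 0.697, 0.717, -0.004]
wrist_force: [-6.2, -11.1, 2.3]
finger_gap: 0.0001
```

```bash
python3 - <<'E'
from snap import *
s=env.get_state();print(s["clock"],s["tcp_pos"].round(4),s["wrist_force"].round(1),s["finger_gap"])
crop("scene",215,340,90,110,7,"n1")
E
```

```text
14.4 [0.4438 0.2077 0.1223] [ -6.2 -11.1   2.3] 0.00014317291326741287
```

View pics/n1.png

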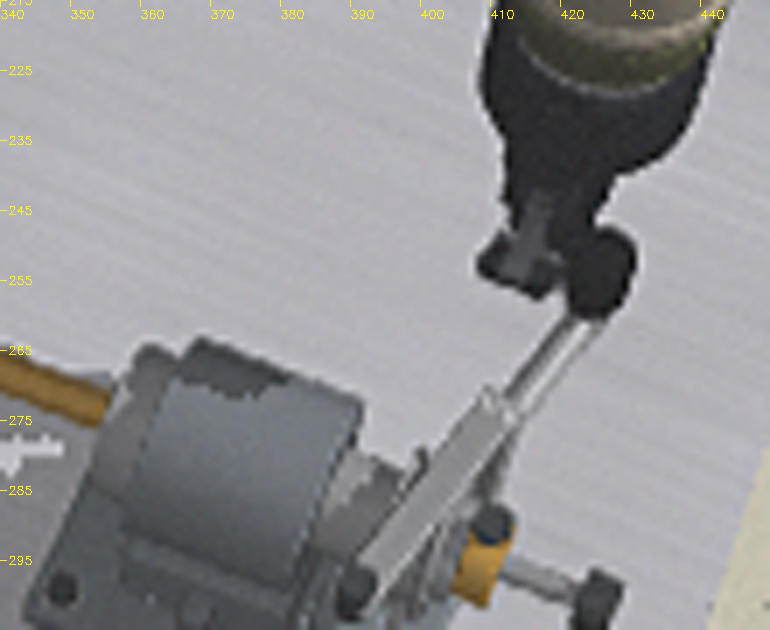

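The knob, now at about (424,253), is moving toward the rear. I'll keep on gently until the end stop.

Emit:
servo_tool --increments '[{"claw": 1, "x": 0.04, "y": 0.12, "z": 0, "ax": 0, "ay": 0, "az": 0}, {"claw": 1, "x": 0.03, "y": 0.12, "z": 0, "ax": 0, "ay": 0, "az": 0}]'

```text
clock: 14.65
tcp_pos: [0.4449, 0.2114, 0.1222]
orientation: [0.002, 0.697, 0.717, -0.007]
wrist_force: [-9.0, -26.7, 10.5]
finger_gap: -0.0
```

Emit:
servo_tool --increments '[{"claw": 1, "x": 0.03, "y": 0.1, "z": 0, "ax": 0, "ay": 0, "az": 0}, {"claw": 1, "x": 0.02, "y": 0.1, "z": 0, "ax": 0, "ay": 0, "az": 0}]'

```text
clock: 14.85
tcp_pos: [0.4448, 0.2116, 0.1223]
orientation: [0.005, 0.698, 0.716, -0.011]
wrist_force: [-11.8, -43.0, 16.3]
finger_gap: 0.0002
```

The end stop is reached: the force rose with no motion. Back off.

Emit:
servo_tool --increments '[{"claw": 1, "x": 0, "y": -0.5, "z": 0, "ax": 0, "ay": 0, "az": 0}, {"claw": 1, "x": 0, "y": -0.8, "z": 0, "ax": 0, "ay": 0, "az": 0}, {"claw": 1, "x": 0, "y": -0.5, "z": 0.6, "ax": 0, "ay": 0, "az": 0}, {"claw": 1, "x": -0.3, "y": -0.5, "z": 1, "ax": 0, "ay": 0, "az": 0}, {"claw": 1, "x": -0.8, "y": 0, "z": 1, "ax": 0, "ay": 0, "az": 0}]'

```text
clock: 15.35
tcp_pos: [0.4232, 0.1626, 0.1889]
orientation: [0.0, 0.697, 0.717, 0.0]
wrist_force: [-0.8, 0.0, 0.3]
finger_gap: 0.0002
```

Emit:
servo_tool --increments '[{"claw": 1, "x": -0.6, "y": -1, "z": 0.6, "ax": 0, "ay": 0, "az": 0}, {"claw": 1, "x": 0, "y": -1, "z": 0, "ax": 0, "ay": 0, "az": 0}, {"claw": 1, "x": 0, "y": -1, "z": 0, "ax": 0, "ay": 0, "az": 0}, {"claw": 1, "x": 0, "y": -1, "z": 0, "ax": 0, "ay": 0, "az": 0}, {"claw": 1, "x": 0, "y": 0, "z": 0, "ax": 0, "ay": 0, "az": 0}]'

```text
clock: 15.85
tcp_pos: [0.4076, 0.0619, 0.2036]
orientation: [0.001, 0.698, 0.716, 0.0]
wrist_force: [0.2, 0.1, 0.1]
finger_gap: -0.0001
```

```bash
python3 - <<'E'
from snap import *
s=env.get_state();print(s["clock"],s["tcp_pos"].round(4),s["wrist_force"].round(1),s["finger_gap"])
crop("scene",230,300,90,135,5,"o1");crop("top",180,160,100,160,5,"o2")
a=cv2.imread("pics/scene0.png").astype(np.float32).mean(2);b=cv2.imread("pics/o1_full.png").astype(np.float32).mean(2)
print(cv2.phaseCorrelate(a[290:312,412:435].astype(np.float32),b[290:312,412:435].astype(np.float32)))
g=cv2.imread("pics/o2_full.png").astype(float).mean(2)
ys,xs=np.nonzero(g[230:285,165:240]<35);print("dark knob",xs.mean()+165,ys.mean()+230,len(xs))
K=atz("top",(xs.mean()+165,ys.mean()+230),.135);P=np.array([.6012,.1956]);d=K[:2]-P
print(K,np.linalg.norm(d),"turn",np.radians(-166.995)-np.arctan2(d[1],d[0])%(-2*np.pi) )
E
python3 rear.py l1 o1
```

```text
15.85 [0.4076 0.0619 0.2036] [0.2 0.1 0.1] -0.00011852996861448863
((0.03031246941344712, -0.121347518805214), 0.999613710368673)
dark knob 195.31914893617022 267.74468085106383 47
[0.44361673 0.23194612 0.135     ] 0.16172052246931487 turn 0.4536629327387578
l1 rear pos mm -0.39 px/mm 0.369 centroid w -0.49
o1 rear pos mm -1.56 px/mm 0.369 centroid w -1.17
```

View pics/o1.png

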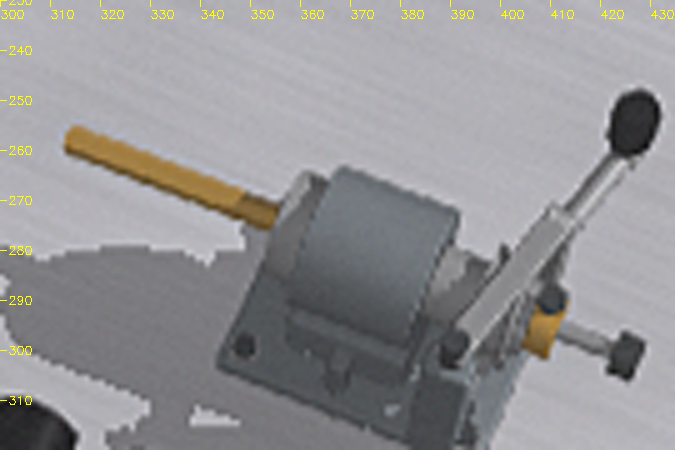

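View pics/o2.png

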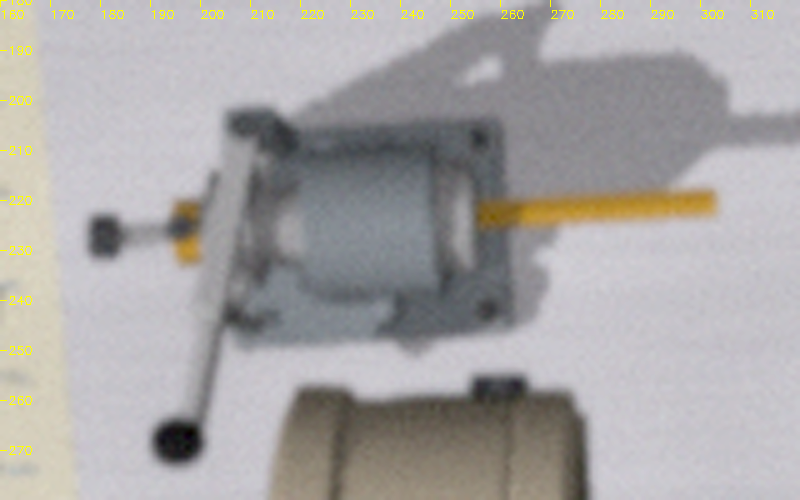

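```bash
cat > rear2.py <<'E'
from h import *
from scipy.ndimage import map_coordinates
from scipy.optimize import curve_fit
from scipy.special import erf
def meas(n,im,z=.078):
    q=im[...,2].astype(float)-im[...,0]
    f3=np.array([-.0297,.9996,0]);P=np.array([.5569,.0551,z])-.0895*f3
    a=proj(n,P)[0];b=proj(n,P+f3*.05)[0];L=np.linalg.norm(b-a);d=(b-a)/L;N=np.array([-d[1],d[0]]);mm=L/50
    t=np.arange(-8,12,.25);w=np.arange(-6,6.01,.25);T,W=np.meshgrid(t,w,indexing="ij")
    g=map_coordinates(q,[a[1]+T*d[1]+W*N[1],a[0]+T*d[0]+W*N[0]],order=1)
    s=g.sum(1);f=lambda t,t0,sg,A,B:B+A*.5*(1+erf((t-t0)/sg))
    p,_=curve_fit(f,t,s,[0,1,s[-1]-s[0],s[0]])
    wc=[(g[k:k+12].clip(10)-10) for k in(34,56)]
    return (p[0]/mm).round(2),p[1].round(2),[((h*w).sum()/h.sum()/mm).round(2) for h in wc]
if __name__=="__main__":
    for n,fs in(("scene",["j1","k1","l1","m1","n1","o1"]),("top",["l2","o2"])):
        for f in fs:print(n,f,*meas(n,cv2.imread(f"pics/{f}_full.png")))
    for i in range(2):
        for n in("scene","top"):print("now",n,*meas(n,env.read_camera(n)[:,:,::-1]))
    print(env.get_state()["clock"])
E
python3 rear2.py
```

```text
scene j1 -0.07 1.12 [np.float64(-4.16), np.float64(-5.3)]
scene k1 -0.51 0.61 [np.float64(-1.07), np.float64(-0.96)]
scene l1 -0.37 0.63 [np.float64(-1.06), np.float64(-1.59)]
scene m1 -0.45 0.64 [np.float64(-0.1), np.float64(-0.61)]
scene n1 -1.23 0.73 [np.float64(-2.08), np.float64(-2.41)]
scene o1 -1.48 0.71 [np.float64(-3.15), np.float64(-3.37)]
top l2 1.12 1.77 [np.float64(0.2), np.float64(0.16)]
top o2 0.88 1.61 [np.float64(0.81), np.float64(1.01)]
now scene -1.5 0.71 [np.float64(-3.15), np.float64(-3.35)]
now top 1.04 1.66 [np.float64(0.74), np.float64(0.99)]
now scene -1.5 0.7 [np.float64(-3.21), np.float64(-3.35)]
now top 0.87 1.65 [np.float64(0.74), np.float64(1.04)]
16.15
```

```bash
python3 - <<'E'
import cv2
t=[]
for f in("j1","l1","o1"):
    a=cv2.imread(f"pics/{f}_full.png")[248:268,306:336];t.append(cv2.resize(a,None,fx=9,fy=9,interpolation=cv2.INTER_NEAREST))
cv2.imwrite("pics/p.png",cv2.convertScaleAbs(cv2.vconcat(t),alpha=1.5))
E
sed -i 's/arange(-8,12,.25)/arange(-5,4.1,.25)/; s/(34,56)/(20,24)/' rear2.py; python3 - <<'E'
from rear2 import *
for f in("i1","j1","k1","l1","o1"):
    print(f,*meas("scene",cv2.imread(f"pics/{f}_full.png"),.08))
E
```

```text
i1 -6.49 0.74 [np.float64(nan), np.float64(nan)]
j1 0.12 1.02 [np.float64(-3.03), np.float64(-3.28)]
k1 -0.0 0.67 [np.float64(-0.06), np.float64(-0.19)]
l1 0.0 0.64 [np.float64(-0.12), np.float64(-0.17)]
o1 -1.08 0.73 [np.float64(-2.15), np.float64(-2.25)]rear2.py:14: RuntimeWarning: invalid value encountered in scalar divide
  return (p[0]/mm).round(2),p[1].round(2),[((h*w).sum()/h.sum()/mm).round(2) for h in wc]
```

View pics/p.png

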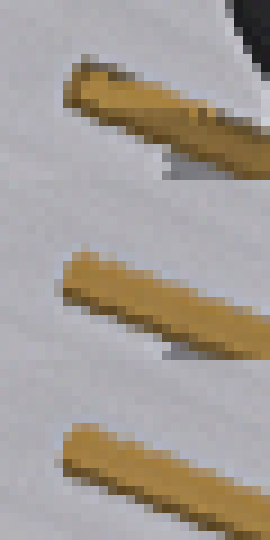

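```bash
python3 - <<'E'
import rear2
from rear2 import *
def sat(im):
    im=im.astype(float);s=(im[...,2]-im[...,0])/(im[...,2]+10);o=np.zeros(im.shape);o[...,2]=s*100;return o
for z,f in((.08,"j1"),(.0745,"k1"),(.0745,"l1"),(.08,"o1")):
    print(f,z,*meas("scene",sat(cv2.imread(f"pics/{f}_full.png")),z))
for z,f in((.0745,"l2"),(.08,"o2")):print(f,*meas("top",sat(cv2.imread(f"pics/{f}_full.png")),z))
E
```

```text
j1 0.08 -0.27 0.72 [np.float64(-2.8), np.float64(-2.96)]
k1 0.0745 -0.91 0.69 [np.float64(-1.93), np.float64(-2.0)]
l1 0.0745 -1.0 0.65 [np.float64(-2.09), np.float64(-2.15)]
o1 0.08 -1.02 0.72 [np.float64(-1.61), np.float64(-1.69)]
l2 1.01 1.58 [np.float64(0.66), np.float64(0.62)]
o2 0.97 1.62 [np.float64(0.77), np.float64(0.83)]
```

```bash
python3 - <<'E'
import rear2
from h import *
from scipy.ndimage import map_coordinates
from scipy.optimize import curve_fit
from scipy.special import erf
def m(f,tcp,z,yaw):
    im=cv2.imread(f"pics/{f}_full.png").astype(float);q=(im[...,2]-im[...,0])/(im[...,2]+10)
    f3=np.array([np.cos(np.radians(yaw)),np.sin(np.radians(yaw)),0]);P=np.array([*tcp,z])-.09*f3
    n="scene";a=proj(n,P)[0];b=proj(n,P+f3*.05)[0];L=np.linalg.norm(b-a);d=(b-a)/L;N=np.array([-d[1],d[0]]);mm=L/50
    t=np.arange(-5,4.1,.25);w=np.arange(-6,6.01,.25);T,W=np.meshgrid(t,w,indexing="ij")
    g=map_coordinates(q,[a[1]+T*d[1]+W*N[1],a[0]+T*d[0]+W*N[0]],order=1);s=g.sum(1)
    p,_=curve_fit(lambda t,t0,sg,A,B:B+A*.5*(1+erf((t-t0)/sg)),t,s,[0,1,s[-1]-s[0],s[0]])
    print(f,(p[0]/mm).round(2),p[1].round(2),a.round(1))
    c=cv2.resize(im[int(a[1])-10:int(a[1])+10,int(a[0])-7:int(a[0])+23],None,fx=8,fy=8,interpolation=cv2.INTER_NEAREST);return cv2.convertScaleAbs(c,alpha=1.5)
r=[m("g1",(.5585,-.0409),.0868,91.5),m("i1",(.5571,-.0146),.08,91.7),m("j1",(.5569,.0551),.08,91.7),m("o1",(.5569,.0551),.08,91.7)]
cv2.imwrite("pics/q.png",cv2.vconcat(r))
E
```

```text
g1 0.19 0.64 [280.8 242.8]
i1 -0.17 0.63 [289.7 247.6]
j1 0.21 0.71 [312.9 257.6]
o1 -0.52 0.72 [312.9 257.6]
```

View pics/q.png

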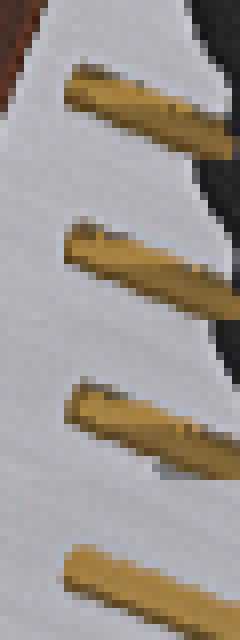

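Emit:
servo_tool --increments '[{"claw": 0.6, "x": 1, "y": -0.07, "z": 0, "ax": 0, "ay": 0, "az": 0}, {"claw": 0.6, "x": 1, "y": -0.1, "z": 0, "ax": 0, "ay": 0, "az": 0}, {"claw": 0.6, "x": 1, "y": -0.1, "z": 0, "ax": 0, "ay": 0, "az": 0}, {"claw": 0.6, "x": 1, "y": 0, "z": 0, "ax": 0, "ay": 0, "az": 0}, {"claw": 0.6, "x": 1, "y": 0, "z": 0, "ax": 0, "ay": 0, "az": 0}]'

```text
clock: 16.65
tcp_pos: [0.5332, 0.0578, 0.2028]
orientation: [-0.0, 0.696, 0.718, 0.0]
wrist_force: [0.2, -0.1, -0.1]
finger_gap: 0.0342
```

Emit:
servo_tool --increments '[{"claw": 0.6, "x": 0.97, "y": 0, "z": 0, "ax": 0, "ay": 0, "az": 0}, {"claw": 0.6, "x": 0, "y": 0, "z": 0, "ax": 0, "ay": 0, "az": 0}, {"claw": 0.6, "x": 0, "y": 0, "z": 0, "ax": 0, "ay": 0, "az": 0}]'

```text
clock: 16.95
tcp_pos: [0.5563, 0.0577, 0.2024]
orientation: [-0.001, 0.696, 0.718, -0.0]
wrist_force: [-0.3, 0.3, -0.0]
finger_gap: 0.0337
```

Emit:
servo_tool --increments '[{"claw": 0.6, "x": 0.02, "y": -0.1, "z": -1, "ax": 0, "ay": 0, "az": 0}, {"claw": 0.6, "x": 0, "y": 0, "z": -1, "ax": 0, "ay": 0, "az": 0}, {"claw": 0.6, "x": 0, "y": 0, "z": -1, "ax": 0, "ay": 0, "az": 0}, {"claw": 0.6, "x": 0, "y": 0, "z": -1, "ax": 0, "ay": 0, "az": 0}, {"claw": 0.6, "x": 0, "y": 0, "z": -0.6, "ax": 0, "ay": 0, "az": 0}]'

```text
clock: 17.45
tcp_pos: [0.5546, 0.055, 0.0863]
orientation: [-0.001, 0.696, 0.718, -0.001]
wrist_force: [-0.7, -1.3, 0.1]
finger_gap: 0.034
```

Emit:
servo_tool --increments '[{"claw": 0.7, "x": 0, "y": 0, "z": -0.3, "ax": 0, "ay": 0, "az": 0}, {"claw": 0.75, "x": 0, "y": 0, "z": 0, "ax": 0, "ay": 0, "az": 0}, {"claw": 0.75, "x": 0, "y": 0, "z": 0, "ax": 0, "ay": 0, "az": 0}]'

```text
clock: 17.75
tcp_pos: [0.5572, 0.0546, 0.0814]
orientation: [0.0, 0.696, 0.718, 0.0]
wrist_force: [0.1, -0.2, -0.0]
finger_gap: 0.0214
```

```bash
cat > cmp.py <<'E'
from snap import *
from rear2 import meas
def sat(im):
    im=im.astype(float);s=(im[...,2]-im[...,0])/(im[...,2]+10);o=np.zeros(im.shape);o[...,2]=s*100;return o
import sys;nm=sys.argv[1]
s=env.get_state();print(s["clock"],s["tcp_pos"].round(4),s["wrist_force"].round(1),s["finger_gap"])
crop("scene",235,290,80,115,6,nm)
r=[]
for f in("j1",nm):
    im=cv2.imread(f"pics/{f}_full.png");print(f,*meas("scene",sat(im),.08),*meas("scene",im,.08))
    r.append(cv2.convertScaleAbs(cv2.resize(im[248:280,306:360],None,fx=9,fy=9,interpolation=cv2.INTER_NEAREST),alpha=1.5))
cv2.imwrite(f"pics/{nm}_cmp.png",cv2.vconcat(r))
E
python3 cmp.py r1
```

```text
17.75 [0.5572 0.0546 0.0814] [ 0.1 -0.2 -0. ] 0.021409400432779592
j1 -0.27 0.72 [np.float64(-2.8), np.float64(-2.96)] 0.12 1.02 [np.float64(-3.03), np.float64(-3.28)]
r1 -0.91 0.69 [np.float64(-1.13), np.float64(-1.19)] -0.93 0.69 [np.float64(-1.52), np.float64(-1.58)]
```

View pics/r1_cmp.png

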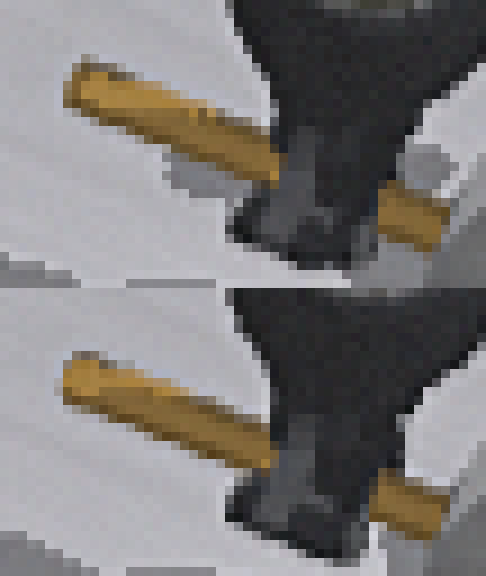

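Against the held picture, the rear end of the bar is within measurement noise (about 0.5 mm, where one pixel is 2.7 mm). The lever is at its end stop and the stop knob hasn't moved. Retreat and do a last check.

Emit:
servo_tool --increments '[{"claw": 0.6, "x": 0, "y": 0, "z": 0, "ax": 0, "ay": 0, "az": 0}, {"claw": 0.5, "x": 0, "y": 0, "z": 0.5, "ax": 0, "ay": 0, "az": 0}, {"claw": 0.5, "x": 0, "y": 0, "z": 1, "ax": 0, "ay": 0, "az": 0}, {"claw": 0.5, "x": 0, "y": 0, "z": 1, "ax": 0, "ay": 0, "az": 0}, {"claw": 0.5, "x": 0, "y": 0, "z": 1, "ax": 0, "ay": 0, "az": 0}]'

```text
clock: 18.3
tcp_pos: [0.5572, 0.0544, 0.1704]
orientation: [0.001, 0.697, 0.718, 0.0]
wrist_force: [0.6, 0.9, 0.5]
finger_gap: 0.0428
```

Emit:
servo_tool --increments '[{"claw": 0.5, "x": -0.9, "y": -0.8, "z": 1, "ax": 0, "ay": 0, "az": 0}, {"claw": 0.5, "x": -1, "y": -1, "z": 0.5, "ax": 0, "ay": 0, "az": 0}, {"claw": 0.5, "x": -1, "y": -1, "z": 0, "ax": 0, "ay": 0, "az": 0}, {"claw": 0.5, "x": -0.5, "y": -0.5, "z": 0, "ax": 0, "ay": 0, "az": 0}, {"claw": 0.5, "x": 0, "y": 0, "z": 0, "ax": 0, "ay": 0, "az": 0}]'

```text
clock: 18.8
tcp_pos: [0.4709, -0.0293, 0.2073]
orientation: [0.001, 0.697, 0.717, 0.0]
wrist_force: [0.4, -0.0, -0.7]
finger_gap: 0.0427
```

```bash
python3 - <<'E'
from snap import *
s=env.get_state();print(s["clock"],s["tcp_pos"].round(4),s["wrist_force"].round(1))
crop("scene",0,0,480,640,1,"t1");crop("top",180,160,100,160,5,"t2")
a=cv2.imread("pics/scene0.png").astype(np.float32).mean(2);b=cv2.imread("pics/t1_full.png").astype(np.float32).mean(2)
print(cv2.phaseCorrelate(a[290:312,412:435].copy(),b[290:312,412:435].copy()))
E
```

```text
18.8 [ 0.4709 -0.0293  0.2073] [ 0.4 -0.  -0.7]
((0.046141889950874315, -0.036918356439290534), 1.0031896823396285)
```

View pics/t1.png

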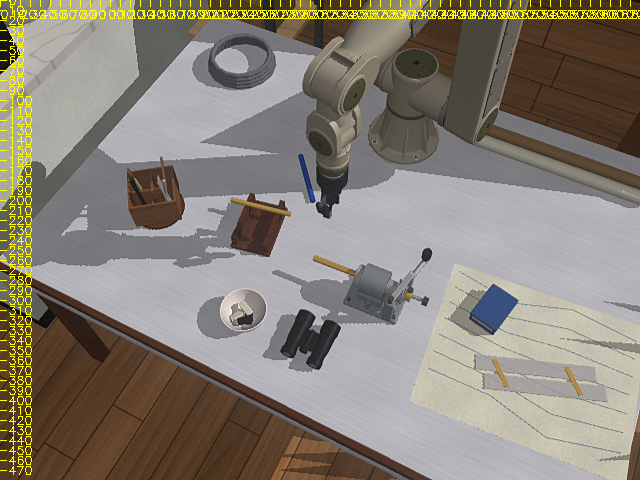

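View pics/t2.png

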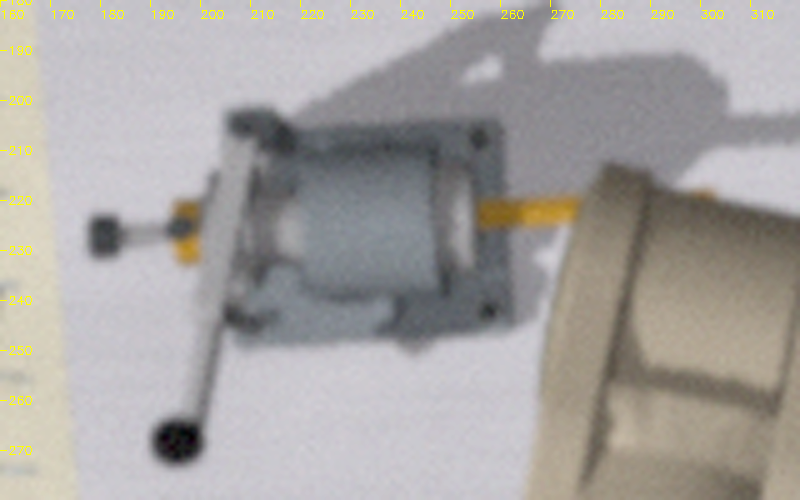

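The hex bar sits level in the collet, with its rear end at scene (315,258), and the lever is over, with its knob at (427,254). The round bar is still in the rest at (262,207), the other things are where they were, and the arm is clear.

```bash
python3 -c "
from workcell import env
print(env.hand_in())"
```

```text
the job is handed in; nothing more can be done
None
```

The brass hex bar is in the collet against the depth stop, the lever is fully over, and the job is handed in at about 18.9 s on the clock. One check was inconclusive: in the pictures, the bar's rear end looked up to about 0.7 mm farther out once released than while held.

- **Feeding:** the bar met the solid stop about 55 mm in. The push peaked at 12 N, near the 15 N slip limit. I eased off to about 3 N before letting go. The stop's knob did not move in the pictures.
- **Lever:** I pushed the knob with the closed fingers until it stopped dead. The wrist force reached about 46 N there before I backed off. That is above the 40 N limit stated for the arm and gripper body, but only the fingers should have been touching. By camera the lever turned about 0.45 rad from a start near 0.05, which fits full closure.
- **Bar position:** I put the 0.7 mm down mostly to picture noise (one pixel is about 2.7 mm) and a slight sideways shift, so I did not redo it. Closing the lever itself moved the bar less than 0.1 mm by the pictures.
- **Other things:** the round bar, the blue bar and the bystanders looked unmoved in the last picture, and the arm was clear of everything.

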